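Load the inspection slide with cast blanks and bring it to its click

TASK

Pick up the steel scoop tray by its wooden handle and tip all four brass blanks into the open bin on the sliding carriage, then set the empty scoop back down flat on the bench and let go of it. After that grip the carriage's black post and slide the carriage along its rail towards the inspection camera until you feel the ball click into its notch; finish there with the post still gripped between the fingers, the ball in the notch and the blanks in the bin. Leave the other things on the bench alone.

Things in the scene. Friction and masses are not known exactly. Their poses are not given: they have to be found in the camera images.
- scoop: Steel tray 110 x 70 mm, floor 3 thick, 200 g, loose. Origin: centre of underside; x points to its open mouth at x=+55 (no wall or lip), z up. Other three sides have 3 mm walls, tops 21-23 up. Handle: upright wooden tab at x=-42.5, y=0, 25 long (x), 10 thick (y), top 74 up; pinch it along y, above 25. Slippery: blanks start sliding at 14-20 degrees of tilt; tip 40 or more to empty.
- slug_a: Round brass blank, upright cylinder 18 across x 13 high, 28 g, loose, starting on the floor of the scoop. Origin: centre of its underside.
- slug_b: Round brass blank, upright cylinder 18 across x 13 high, 28 g, loose, starting on the floor of the scoop. Origin: centre of its underside.
- ingot_a: Oblong brass blank, 20 x 15 x 12 high, 30 g, loose, starting on the floor of the scoop. Origin: centre of its underside.
- ingot_b: Oblong brass blank, 20 x 15 x 12 high, 30 g, loose, starting on the floor of the scoop. Origin: centre of its underside.
- rail: Fixed slide bed, 90 x 400 mm, 30 high with two steel ways and an end block at each end. Origin: centre of its underside; y runs along the rail, in the direction in which the carriage is to be slid, z up.
- carriage (a joint): Travel along the rail's +y, m. Starts at 0 to 0.02; the notch lies between 0.088 and 0.172; end stop 0.22. Sliding it slowly takes 3 to 6 N. In the last 5 mm before the notch the ball pulls forward (the push needed falls by 5 N or more); once seated, the resistance climbs to some 14 to 18 N within a fraction of a mm before the ball jumps out again. It can also be slid back.
- bin_floor (a point): Middle of the inner floor of the carriage's open aluminium bin (inside 82 along x, 92 along y, walls 4 mm thick, rim 32 mm above this point, 70 mm above the bench). Axes as the rail's. Moves with the carriage.
- post_grip (a point): Grip point of the carriage's post: on its vertical axis, 16 mm below its top, 80 mm above the bench. The post is black, 20 x 20 mm, 62 tall on the carriage plate, sides along the rail's axes, 93 mm from the bin's middle along the rail's -x (48 mm from the bin's near face). Axes as the rail's. Moves with the carriage.
- plunger (a joint): Drop of the spring-loaded steel ball (18 mm across) hidden under the carriage, m: about 0.0005 on the flat strip, about 0.0034 seated in the notch, less than 0.002 when the carriage is more than some 2 mm off the notch's middle.
- viewer: Fixed inspection camera on a stand, 180 high, on the rail's far side (+x of the rail). Origin: centre of its foot; axes as the rail's. The bin's middle will be within 15 mm of opposite it (along the rail) when the ball is in the notch; where exactly must be felt.
- tape: Bystander: round tape measure, 52 across x 26 high, loose. Origin: centre of its underside.
- bench_block: Bystander: square steel block, 65 x 65 x 22 high, loose. Origin: centre of its underside.
- third_hand: Bystander: soldering stand, round blue foot 100 across, bent rod 185 high, loose. Origin: centre of its underside.
- file_block: Bystander: wooden block 70 x 120 x 60 with files standing in it up to 165 high, loose. Origin: centre of its underside.
- jar: Bystander: small glass jar, 52 across x 62 high, loose. Origin: centre of its underside.
- mallet: Bystander: hammer, 240 long, lying. Origin: under its middle; x along the handle towards the head.
There are look-alikes about, which are no part of the job. Leave any green look-alike of the scoop alone.

How it is judged (in metres and radians):
On the way, in this order (a step that is already met when the one before it is completed fails the run):
1. all four blanks lie in the bin of the carriage (x of slug_a in the frame of bin_floor between -0.045 and 0.045 m and y of slug_a in the frame of bin_floor between -0.05 and 0.05 m and z of slug_a in the frame of bin_floor between -0.012 and 0.03 m and x of slug_b in the frame of bin_floor between -0.045 and 0.045 m and y of slug_b in the frame of bin_floor between -0.05 and 0.05 m and z of slug_b in the frame of bin_floor between -0.012 and 0.03 m and x of ingot_a in the frame of bin_floor between -0.045 and 0.045 m and y of ingot_a in the frame of bin_floor between -0.05 and 0.05 m and z of ingot_a in the frame of bin_floor between -0.012 and 0.03 m and x of ingot_b in the frame of bin_floor between -0.045 and 0.045 m and y of ingot_b in the frame of bin_floor between -0.05 and 0.05 m and z of ingot_b in the frame of bin_floor between -0.012 and 0.03 m), for 0.2 s.
2. the scoop stands flat on the bench, let go, with the blanks in the bin (all of step 1 and height (world z) of scoop below 0.006 m and angle between scoop's own z axis and vertical below 0.12 rad and contact force between the fingers and scoop below 0.2 N), for 0.2 s.
3. the ball is in the notch while the fingers grip the post (value of joint plunger above 0.002 m and contact force between the fingers and carriage above 2 N and horizontal distance between the grasp point and post_grip below 0.02 m), for 0.2 s.
At the end, for the whole second after the job is handed in: All blanks in the bin below its rim; scoop flat on the bench (6 mm, 0.12 rad), at rest, untouched; ball dropped over 2 mm, into the notch (carriage within about 2 mm of it), carriage still; fingers on it with over 2 N, grasp point within 20 mm of the post axis seen from above (all of step 2 and all of step 3 and linear speed of scoop below 0.02 m/s and velocity of joint carriage between -0.005 and 0.005 m/s); the arm keeps its last pose, push and grip.
It fails at once if a bystander is moved more than 30 mm (distance of any of tape, bench_block, third_hand, file_block, jar, mallet from where it was at the start of the episode above 0.03 m).
It also fails if it takes over 72 s, if anything falls off the work surface, if the arm or the gripper's body presses on something with over 40 N, if the wrist force passes 120 N, or if a joint passes its speed limit or range.

ROBOT

A 6-joint arm with a two-finger parallel gripper is mounted at the origin on the work surface. World frame = base frame: x ahead of the robot, y to its left, z up, the work surface at z = 0. Lengths are in m, angles in degrees, forces in N, time in s.
With the tool pointing down it reaches from about 0.35 to 0.725 m from the base axis. Payload 4.3 kg.
Tool frame: the origin (TCP) lies midway between the tips of the shut fingers; the grasp point (between the pads) lies 19 mm behind it; z points along the fingers, y is the line along which they close (so a half turn about z gives the same grasp; the last joint's range is limited). The gripper opens to 85 mm and grips with 20 to 120 N. Pads are 22 mm wide; open, the fingers measure 114 mm over their backs; the gripper's body (76 mm by 85 mm) begins 54 mm behind the grasp point. The pads swing forward as they close: fully open they stand 13 mm farther back than shut.
Start: joints at [68.795, 21.618, 4.641, 73.018, 0, 83.68], TCP at [0.148, 0.556, 0.201] pointing down, gripper open.
Joint ranges: [-156.06, 156.06], [-48.1, 94.91], [-58.44, 69.94], [-101.28, 121.22], [-78.64, 73.56], [-180, 180]. Speed limits (degrees/s): [147.25, 147.25, 180, 180, 180, 180].

INTERFACE

Orientations are given as [roll, pitch, yaw] about the fixed x, y, z axes, in that order (R = Rz(yaw) Ry(pitch) Rx(roll)).
In Python, from plant import bot gives the robot as it stands. The module is installed in compiled form; this text tells all that it offers.
- The arm moves only by the tool servo_tool, never from a script. Its argument "series" is a list of rows, each a list of 3 entries, a list of its own where there are three numbers: the shift along the tool's x, y, z in mm, then the turn about the tool's z in rad, then the opening, from 0 (shut) to 1 (fully open). A call has 1 to 12 rows; each row shifts and turns the commanded pose from where the row before left it, along the tool's axes as they then stand; what a row does not reach is not made up. A row lasts 1/12 s, in which the tool goes at most 41.7 mm and 7.16 degrees, less where a joint would pass 70% of its speed; a pose out of reach is approached as far as the arm can. A call with a gripper value outside its range is refused whole. The fingers move at their own pace and stop on an object; the grip force is fixed at half the most. Time passes only in rows, so rows that do not move let the fingers close. It gives the time, the measured TCP pose, the force, the opening and the grip force at its end, in the units of the state.
- bot.sense(): the state, without advancing time (a new reading comes with each control period).
- bot.get_image(name): name is "side" or "top"; returns (picture, depth): 480x640x3 uint8, blue, green, red; 480x640 float32, m along the optical axis (not along the pixel's ray), 0 where there is no reading.
- bot.camera_model(name): a dict with "camera_matrix" (3x3 intrinsics, pixels), "camera_from_world" (4x4, takes a point from world to camera coordinates). Camera axes: x right, y up, looking along -z (the intrinsics and any distortion apply to the point x, -y, -z); pixel columns grow to the right and rows downward; lengths in m; the calibration is good to about 2 mm. A picture is of the moment at which its call begins. camera_model takes no time and is no camera call.
- bot.hand_in(): hands the job in; it is judged then, once.
The state is a dict: "time": time; "joint_positions": joint angles; "dq": joint speeds; "joint_torque": joint torques, N m; "eef_pos": TCP position; "orientation": TCP orientation; "wrist_force": force on the tool from outside, world axes, zero at the start; "torque": the same for the moment, N m; "finger_gap": finger opening in m; "finger_force": force on a finger pad.
Only numpy, scipy, OpenCV 4.12 (cv2) and the standard library are available. Lean on these libraries where they do the work, as an engineer would, in place of code of your own. Each camera call takes 0.05 s, during which the arm holds its last target. There are 200 camera calls.

## Working session

There is one attempt and no reset: what is moved stays moved. The work goes in short steps, Python scripts to look and compute and a tool call to move; the robot and the scene stay as the last step left them, time stands still between calls to the robot, and variables do not carry over. Pictures are saved under pics/ and viewed, at most 10 in all, crops included, and the job is handed in when it is done.

Besides the shell and the picture viewer there is one more tool, called after "Request:" as name(argument=value, ...), one argument or row to a line, values as JSON. servo_tool: Moves the arm, as the interface text tells. Its arguments: {"type":"object","properties":{"series":{"type":"array"}},"required":["series"]}

```bash
mkdir -p pics; cat > h.py <<'E'
import numpy as np, cv2
from plant import bot
def cam(n):
    m=bot.camera_model(n); return np.array(m["camera_matrix"]),np.array(m["camera_from_world"]),m
def world(n,px,depth):
    """pixels (N,2) + depth -> world points"""
    K,T,_=cam(n); px=np.atleast_2d(px).astype(float); d=np.atleast_1d(depth)
    c=np.c_[(px[:,0]-K[0,2])/K[0,0]*d, -(px[:,1]-K[1,2])/K[1,1]*d, -d]
    return (c-T[:3,3])@T[:3,:3]
def plane(n,px,z):
    o=world(n,px,np.zeros(len(np.atleast_2d(px)))); p=world(n,px,np.ones(len(o)))
    return o+(p-o)*((z-o[:,2])/(p-o)[:,2])[:,None]
def pix(n,P):
    K,T,_=cam(n); c=np.atleast_2d(P)@T[:3,:3].T+T[:3,3]
    return np.c_[K[0,0]*c[:,0]/-c[:,2]+K[0,2], K[1,1]*-c[:,1]/-c[:,2]+K[1,2]]
E
python3 - <<'E'
from h import *
np.set_printoptions(precision=3,suppress=True)
for n in("top","side"):
    im,d=bot.get_image(n); cv2.imwrite(f"pics/{n}0.png",im); np.savez(f"{n}0.npz",im=im,d=d)
    K,T,m=cam(n); print(n,m.keys(),K,T, "campos",-T[:3,:3].T@T[:3,3], (d==0).mean())
print(bot.sense())
E
```

```text
top dict_keys(['camera_matrix', 'camera_from_world']) [[578.496   0.    324.173]
 [  0.    578.496 236.939]
 [  0.      0.      1.   ]] [[-0.001 -1.     0.02  -0.063]
 [ 0.987  0.002  0.162 -0.522]
 [-0.162  0.02   0.987 -1.527]
 [ 0.     0.     0.     1.   ]] campos [ 0.267 -0.032  1.592] 0.003974609375
side dict_keys(['camera_matrix', 'camera_from_world']) [[485.211   0.    310.341]
 [  0.    485.211 238.63 ]
 [  0.      0.      1.   ]] [[ 0.233 -0.973 -0.    -0.173]
 [ 0.717  0.172  0.676 -0.413]
 [-0.657 -0.157  0.737 -0.727]
 [ 0.     0.     0.     1.   ]] campos [-0.142 -0.212  0.815] 0.004195963541666667
{'time': 0.1, 'joint_positions': array([68.795, 21.658,  4.57 , 73.018, -0.   , 83.68 ]), 'dq': array([ 0.056, -0.092,  0.153, -0.125,  0.11 ,  0.04 ]), 'joint_torque': array([  0.001, -46.47 ,  27.058,   0.012,  -0.   ,  -0.   ]), 'eef_pos': array([0.147, 0.555, 0.2  ]), 'orientation': array([-179.894,   -0.012,  165.115]), 'wrist_force': array([-0.057, -0.791, -0.205]), 'torque': array([ 0.017, -0.018, -0.003]), 'finger_force': 0.0, 'finger_gap': 0.08556310338434742}
```

View pics/top0.png

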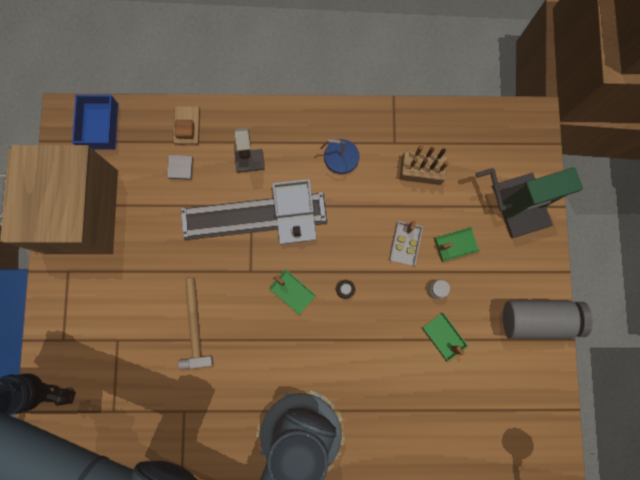

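View pics/side0.png

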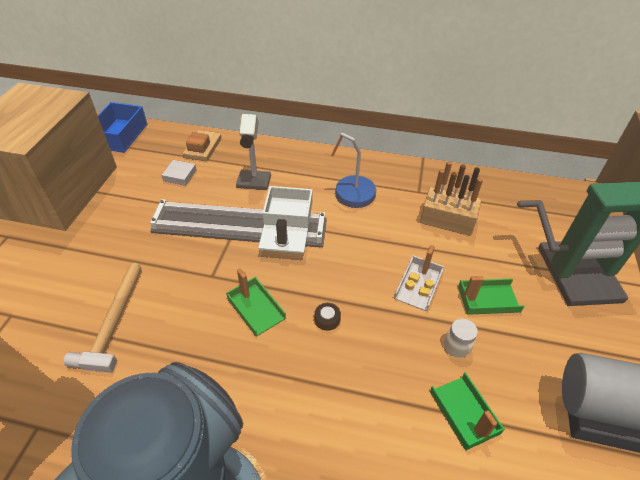

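The top view shows the steel scoop with four brass pieces at (406,243), its handle at (411,227) and its mouth towards the robot. The bin is at (293,197), the post at (296,231), the rail runs from (183,222) to (325,208), and the viewer is at (248,158). Things that could be taken for the scoop are the green trays at (292,292), (458,244) and (445,337). I choose the grey one with brass at (406,243).

```bash
python3 - <<'E'
from h import *
np.set_printoptions(precision=3,suppress=True)
f=np.load("top0.npz"); im,d=f["im"],f["d"]
P=lambda u,v:world("top",[[u,v]],[d[v,u]])[0]
for n,(u,v) in dict(handle=(411,227),scoopfloor=(409,235),bench=(350,330),post=(296,231),binfloor=(293,197),binrimR=(313,197),plate=(305,238),viewerfoot=(255,163),jar=(439,289),tape=(346,289),th=(345,160),files=(425,172)).items(): print(n,P(u,v))
vv,uu=np.mgrid[0:480,0:640]
W=world("top",np.c_[uu.ravel(),vv.ravel()],d.ravel()).reshape(480,640,3)
hsv=cv2.cvtColor(im,cv2.COLOR_BGR2HSV)
# scoop: grey + region
roi=np.zeros((480,640),bool); roi[212:275,380:432]=1
grey=(hsv[...,1]<60)&(hsv[...,2]>90)&roi
brass=(hsv[...,0]>20)&(hsv[...,0]<35)&(hsv[...,1]>100)&roi
m=((grey|brass)*255).astype(np.uint8); 
c=max(cv2.findContours(m,0,2)[0],key=cv2.contourArea); r=cv2.minAreaRect(c); b=cv2.boxPoints(r)
print("scoop px",r); print(plane("top",b,0.02)); print(plane("top",b,0.0))
n,l,s,ce=cv2.connectedComponentsWithStats((brass*255).astype(np.uint8))
for i in range(1,n):
  if s[i,4]>10: print("brass",s[i,4],ce[i],plane("top",ce[i],0.016)[0])
# bin rim by height 0.07
roi[:]=0; roi[165:260,175:335]=1
rim=(W[...,2]>0.062)&(W[...,2]<0.078)&roi
for nm,lo,hi in(("rim",.062,.078),("plate",.03,.045),("post",.088,.105)):
  mm=((W[...,2]>lo)&(W[...,2]<hi)&roi).astype(np.uint8)*255
  c=max(cv2.findContours(mm,0,2)[0],key=cv2.contourArea); r=cv2.minAreaRect(c); b=cv2.boxPoints(r)
  print(nm,r); print(plane("top",b,(lo+hi)/2)); print(plane("top",[r[0]],(lo+hi)/2))
cv2.imwrite("pics/crop1.png",cv2.resize(im[150:280,270:440],None,fx=4.6,fy=4.6,interpolation=cv2.INTER_CUBIC))
E
```

```text
handle [ 0.543 -0.293  0.08 ]
scoopfloor [ 0.535 -0.301  0.002]
bench [ 0.273 -0.134 -0.   ]
post [0.529 0.012 0.096]
binfloor [0.633 0.023 0.04 ]
binrimR [ 0.636 -0.032  0.029]
plate [ 0.522 -0.01   0.026]
viewerfoot [0.739 0.132 0.007]
jar [ 0.379 -0.366  0.065]
tape [ 0.382 -0.122  0.027]
th [ 0.745 -0.122  0.021]
files [ 0.701 -0.34   0.059]
scoop px ((405.8829040527344, 243.04632568359375), (26.191139221191406, 40.648643493652344), 12.094757080078125)
[[ 0.461 -0.24   0.02 ]
 [ 0.573 -0.266  0.02 ]
 [ 0.557 -0.337  0.02 ]
 [ 0.446 -0.31   0.02 ]]
[[ 0.464 -0.243  0.   ]
 [ 0.576 -0.269  0.   ]
 [ 0.561 -0.341  0.   ]
 [ 0.449 -0.314  0.   ]]
brass 31 [401.    238.839] [ 0.521 -0.276  0.016]
brass 27 [412.889 242.704] [ 0.511 -0.309  0.016]
brass 24 [399.    246.708] [ 0.499 -0.27   0.016]
brass 31 [409.903 250.258] [ 0.49  -0.3    0.016]
rim ((292.79876708984375, 197.1890411376953), (33.46075439453125, 37.10499954223633), 83.6598129272461)
[[ 0.666  0.077  0.07 ]
 [ 0.678 -0.022  0.07 ]
 [ 0.586 -0.032  0.07 ]
 [ 0.574  0.066  0.07 ]]
[[0.626 0.022 0.07 ]]
plate ((295.9000244140625, 227.70001220703125), (26.419397354125977, 37.582523345947266), 82.87498474121094)
[[ 0.578  0.07   0.038]
 [ 0.591 -0.032  0.038]
 [ 0.519 -0.041  0.038]
 [ 0.505  0.06   0.038]]
[[0.548 0.014 0.038]]
post ((296.5, 229.0), (8.0, 7.0), 90.0)
[[0.545 0.02  0.097]
 [0.545 0.002 0.097]
 [0.523 0.002 0.097]
 [0.523 0.02  0.097]]
[[0.534 0.011 0.097]]
```

Request:
servo_tool(
  series=[
    [[0,0,-30],0,1],
    [[0,0,-40],0,1],
    [[0,0,-40],0,1],
    [[0,0,-40],0,1],
    [[0,0,-40],0,1],
    [[0,0,-40],0,1],
    [[0,0,-40],0,1],
    [[0,0,-40],0,1],
    [[0,0,-40],0,1],
    [[0,0,-40],0,1],
    [[0,0,-40],0,1],
    [[0,0,-40],0,1],
  ],
)

```text
time: 1.1
eef_pos: [0.145, 0.5473, 0.5321]
orientation: [170.0, 1.1, 165.0]
wrist_force: [-0.3, 0.4, 0.5]
finger_gap: 0.0852
finger_force: 0.0
```

```bash
python3 - <<'E'
from h import *
from scipy.spatial.transform import Rotation as R
np.set_printoptions(precision=3,suppress=True)
s=bot.sense(); print(s["joint_positions"],s["eef_pos"],R.from_euler("xyz",s["orientation"],degrees=True).as_matrix())
E
```

```text
[ 68.703  28.662  69.848 121.169   0.058  83.589] [0.145 0.547 0.532] [[-0.966  0.251  0.062]
 [ 0.258  0.952  0.162]
 [-0.018  0.173 -0.985]]
```

View pics/crop1.png

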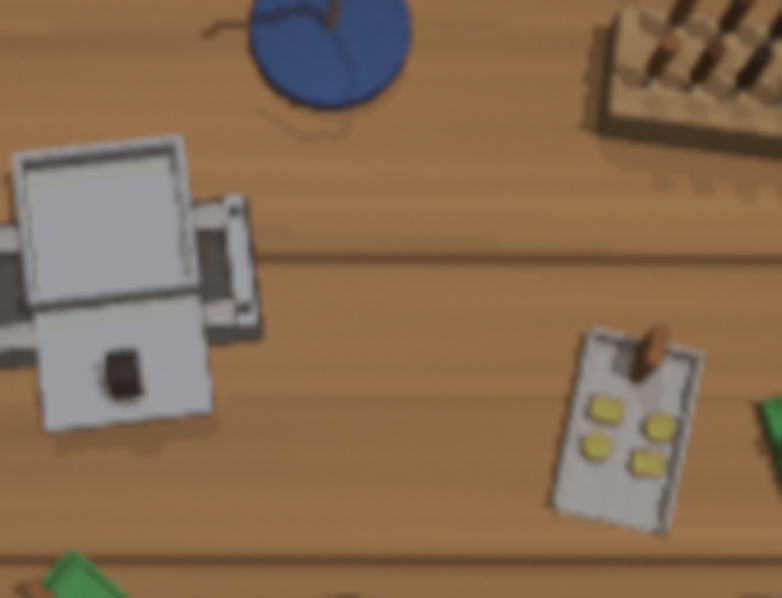

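Request:
servo_tool(
  series=[
    [[0,0,-40],0,1],
    [[0,0,-40],0,1],
    [[0,0,-40],0,1],
    [[0,0,-40],0,1],
  ],
)

```text
time: 1.43
eef_pos: [0.1323, 0.5115, 0.6]
orientation: [162.9, 1.8, 164.8]
wrist_force: [0.5, 0.2, -0.4]
finger_gap: 0.0856
finger_force: 0.0
```

The crop confirms the choice: grey steel tray with four brass blanks, its mouth at the lower end near (610,515), and the handle at (650,350). At the reach limit the tool tilts, so I check whether that tilt persists when I come back.

Request:
servo_tool(
  series=[
    [[0,0,40],0,1],
    [[0,0,40],0,1],
    [[0,0,40],0,1],
    [[0,0,40],0,1],
    [[0,0,40],0,1],
    [[0,0,0],0,1],
  ],
)

```text
time: 1.93
eef_pos: [0.1476, 0.5515, 0.4293]
orientation: [165.0, 1.6, 164.9]
wrist_force: [-0.6, -0.2, -5.5]
finger_gap: 0.0855
finger_force: 0.0
```

```bash
cat >> h.py <<'E'
from scipy.spatial.transform import Rotation as R
np.set_printoptions(precision=1,suppress=True)
def Rt(): return R.from_euler("xyz",bot.sense()["orientation"],degrees=True).as_matrix()
def show():
    s=bot.sense(); M=Rt(); t=M[:,2]
    print("t",round(s["time"],2),"J",s["joint_positions"],"tcp mm",s["eef_pos"]*1000,"grasp",(s["eef_pos"]-.019*t)*1000,"tilt",round(np.degrees(np.arccos(-t[2])),1),"az",round(np.degrees(np.arctan2(t[1],t[0])),1),"x az",round(np.degrees(np.arctan2(M[1,0],M[0,0])),1),"y",M[:,1].round(3),"F",s["wrist_force"],s["finger_gap"],s["finger_force"])
def to(target_mm,grasp=True):
    """tool-axis shift (mm) that brings grasp point (or TCP) to a world target"""
    s=bot.sense(); M=Rt(); p=s["eef_pos"]*1000-(19*M[:,2] if grasp else 0)
    d=np.array(target_mm)-p; print("world d",d,"tool d",M.T@d,"len",round(np.linalg.norm(d),1))
E
python3 - <<'E'
from h import *
show(); to([400,120,270],False)
E
```

```text
t 1.93 J [68.6  9.1 19.5 85.3  0.1 83.5] tcp mm [147.6 551.5 429.3] grasp [145.8 546.9 447.6] tilt 15.0 az 69.1 x az 164.9 y [0.2 0.9 0.3] F [-0.6 -0.2 -5.5] 0.08547010362116728 0.0
world d [ 252.4 -431.5 -159.3] tool d [-351.6 -382.6   72.7] len 524.7
```

Request:
servo_tool(
  series=[
    [[-27,-29.5,5.5],0,1],
    [[-27,-29.5,5.5],0,1],
    [[-27,-29.5,5.5],0,1],
    [[-27,-29.5,5.5],0,1],
    [[-27,-29.5,5.5],0,1],
    [[-27,-29.5,5.5],0,1],
    [[-27,-29.5,5.5],0,1],
    [[-27,-29.5,5.5],0,1],
    [[-27,-29.5,5.5],0,1],
    [[-27,-29.5,5.5],0,1],
    [[-27,-29.5,5.5],0,1],
    [[-27,-29.5,5.5],0,1],
  ],
)

```text
time: 2.93
eef_pos: [0.388, 0.1641, 0.2962]
orientation: [162.8, 2.1, 164.8]
wrist_force: [1.0, 0.8, 0.7]
finger_gap: 0.0861
finger_force: 0.0
```

```bash
python3 - <<'E'
from h import *
show(); to([280,85,250],False)
E
```

```text
t 2.93 J [  1.1  -6.4 -16.5  72.9  15.9  17. ] tcp mm [388.  164.1 296.2] grasp [385.9 158.9 314.4] tilt 17.3 az 68.0 x az 164.8 y [0.2 0.9 0.3] F [1.  0.8 0.7] 0.08610513469241841 0.0
world d [-108.   -79.1  -46.2] tool d [  85.2 -112.7   10.3] len 141.7
```

Request:
servo_tool(
  series=[
    [[20,-25,2],0,1],
    [[20,-25,2],0,1],
    [[20,-25,2],0,1],
    [[20,-25,2],0,1],
    [[20,-25,2],0,1],
    [[20,-25,2],0,1],
  ],
)

```text
time: 3.43
eef_pos: [0.2355, 0.0604, 0.2366]
orientation: [163.1, 2.1, 165.0]
wrist_force: [-0.1, -2.3, -0.1]
finger_gap: 0.0853
finger_force: 0.0
```

```bash
python3 - <<'E'
from h import *
show()
E
```

```text
t 3.43 J [-27.7 -23.1 -36.4  78.5  17.  -13.3] tcp mm [235.5  60.4 236.6] grasp [233.4  55.2 254.7] tilt 17.1 az 68.0 x az 165.0 y [0.2 0.9 0.3] F [-0.1 -2.3 -0.1] 0.08533122377182766 0.0
```

```bash
python3 - <<'E'
from h import *
to([190,220,240],False); to([40,175,240],False); print(Rt().T@np.array([-38.3,-11.7,0]))
E
```

```text
world d [-45.5 159.6   3.4] tool d [ 85.1 138.1  35.2] len 166.0
world d [-195.5  114.6    3.4] tool d [218.2  60.8   6.4] len 226.6
[ 33.9 -19.9  -7.4]
```

Request:
servo_tool(
  series=[
    [[17,27.5,7],0,1],
    [[17,27.5,7],0,1],
    [[17,27.5,7],0,1],
    [[17,27.5,7],0,1],
    [[17,27.5,7],0,1],
    [[34,-20,-7.5],0,1],
    [[34,-20,-7.5],0,1],
    [[34,-20,-7.5],0,1],
  ],
)

```text
time: 4.1
eef_pos: [0.0799, 0.1661, 0.2414]
orientation: [163.0, 2.0, 165.3]
wrist_force: [-0.1, -1.5, 0.8]
finger_gap: 0.0852
finger_force: 0.0
```

```bash
python3 - <<'E'
from h import *
show()
E
```

```text
t 4.1 J [ 10.8 -44.1 -42.1  82.8  14.4  26.4] tcp mm [ 79.9 166.1 241.4] grasp [ 77.9 160.9 259.5] tilt 17.1 az 68.8 x az 165.3 y [0.2 0.9 0.3] F [-0.1 -1.5  0.8] 0.08518577801049297 0.0
```

```bash
python3 - <<'E'
from h import *
np.set_printoptions(precision=3,suppress=True)
for n in("top","side"):
    f=np.load(n+"0.npz"); d=f["d"]; vv,uu=np.mgrid[0:480,0:640]
    W=world(n,np.c_[uu.ravel(),vv.ravel()],d.ravel()).reshape(480,640,3)
    print(n,"shadow",W[440,517],W[465,517])
    m=((W[...,2]>0.1)&(d>0)).astype(np.uint8)
    k,l,s,c=cv2.connectedComponentsWithStats(m)
    for i in range(1,k):
        if s[i,4]>60:
            q=W[l==i]; print(s[i,:4],"x",q[:,0].min(),q[:,0].max(),"y",q[:,1].min(),q[:,1].max(),"zmax",q[:,2].max())
E
```

```text
top shadow [-0.017 -0.576 -0.005] [-0.08  -0.572 -0.002]
[235 127  16  32] x 0.7140282314865342 0.7901566028034084 y 0.1292942593968945 0.16878163020145742 zmax 0.189932085565174
[320 139  26  10] x 0.7449435736766558 0.7612888094395929 y -0.11614191827512436 -0.050404496155549726 zmax 0.18602511956937617
[  0 145 106 104] x 0.4797154583426138 0.7219584935671639 y 0.5151850058687646 0.7624661578114658 zmax 0.2294767864901788
[510 167  74  46] x 0.5738170885475793 0.666170164148251 y -0.6906607516263841 -0.5511762216694058 zmax 0.24277785271756877
[476 168  27  35] x 0.607187207037454 0.6946140622927244 y -0.5339312485933629 -0.46049292470853914 zmax 0.1362847472459205
[508 300  85  38] x 0.2539321927471753 0.3483159510398542 y -0.7379279480340241 -0.5338681941559871 zmax 0.1472770205310603
[  0 373 199 107] x 0.05353772906802863 0.1860175366589267 y 0.1351933609089786 0.6208320174379235 zmax 0.7701442708637078
[260 408  77  72] x -0.048094830978515295 0.10137430993206946 y -0.08419857701512555 0.08189236779995793 zmax 0.3525927450760517
side shadow [ 0.227 -0.475 -0.001] [ 0.185 -0.4
[... 567 characters left out ...]
625 y -0.3544551306343773 -0.3160328713785034 zmax 0.15337951283936194
[469 167  14  32] x 0.6919644312618727 0.7387364826824382 y -0.38174990768944944 -0.3637930231172276 zmax 0.15060737984178169
[565 182  75  72] x 0.5715558908376929 0.654939411881567 y -0.6833325903262679 -0.5491378074300762 zmax 0.23679688472306018
[517 200  37  41] x 0.6016487276452241 0.6905123911308524 y -0.5302715881229745 -0.4583025304139256 zmax 0.1281788913349789
[571 353  69  69] x 0.24919518092704518 0.34413926681231755 y -0.6260577174220933 -0.5327619745163951 zmax 0.14190247883142476
[ 55 362 188 118] x -0.055421149713986616 0.09430043308897681 y -0.08336167519602197 0.07225277816479113 zmax 0.3464154654745567
```

```bash
python3 - <<'E'
import numpy as np
# j1,j2,j3,j4,x,y,z (near-planar poses)
D=[[68.795,21.658,4.57,73.018,.1475,.5555,.2005],[68.703,28.662,69.848,121.169,.145,.5473,.5321],[68.6,9.1,19.5,85.3,.1476,.5515,.4293]]
for perm in (0,1):
  A=[];b=[]
  for j1,j2,j3,j4,x,y,z in D:
    a=np.radians(j1); f=x*np.cos(a)+y*np.sin(a); lat=-x*np.sin(a)+y*np.cos(a); print("f,lat",f,lat)
    e=np.radians(j2-j3); s=np.radians(j2-j3+j4); q=np.radians(j2)
    A+= [[0,np.sin(q),np.cos(e),np.cos(s)]+([np.cos(q)] if perm else []),[1,np.cos(q),-np.sin(e),-np.sin(s)]+([-np.sin(q)] if perm else [])]; b+=[f,z]
  r=np.linalg.lstsq(np.array(A),np.array(b),rcond=None); print("h L1 L2 Lt",r[0],r[1],r[3])
E
```

```text
f,lat 0.5712399638750155 0.06341453833365854
f,lat 0.5625893724664137 0.06368271341460599
f,lat 0.567333095816417 0.06380570814088812
h L1 L2 Lt [0.20347869 0.46966492 0.39932398 0.33170917] [0.00150047] [2.9696949  1.74563433 0.33831773 0.13861486]
f,lat 0.5712399638750155 0.06341453833365854
f,lat 0.5625893724664137 0.06368271341460599
f,lat 0.567333095816417 0.06380570814088812
h L1 L2 Lt [0.22960373 0.33868827 0.37331309 0.19632173 0.09696673] [1.26179862e-05] [2.99801008 2.37023653 0.58841964 0.17208451 0.13440107]
```

```bash
python3 - <<'E'
from h import *
to([270,190,140],False); print(Rt().T@np.array([-28.7,-8.8,0]))
E
```

```text
world d [ 190.1   23.9 -101.4] tool d [-174.1   37.   123.7] len 216.7
[ 25.5 -14.9  -5.5]
```

Request:
servo_tool(
  series=[
    [[-29,6,20.5],0,1],
    [[-29,6,20.5],0,1],
    [[-29,6,20.5],0,1],
    [[-29,6,20.5],0,1],
    [[-29,6,20.5],0,1],
    [[-29,6,20.5],0,1],
    [[0,0,0],0,1],
    [[25.5,-15,-5.5],0,1],
    [[25.5,-15,-5.5],0,1],
    [[25.5,-15,-5.5],0,1],
  ],
)

```text
time: 4.93
eef_pos: [0.1853, 0.1609, 0.1395]
orientation: [163.1, 1.9, 164.9]
wrist_force: [-0.5, -0.1, 1.2]
finger_gap: 0.0853
finger_force: 0.0
```

```bash
python3 - <<'E'
from h import *
show()
E
```

```text
t 4.93 J [  1.8 -29.6 -53.7  59.   15.6  17.5] tcp mm [185.3 160.9 139.5] grasp [183.3 155.7 157.7] tilt 17.0 az 68.6 x az 164.9 y [0.2 0.9 0.3] F [-0.5 -0.1  1.2] 0.0853415134886251 0.0
```

Request:
servo_tool(
  series=[
    [[25.5,-15,-5.5],0,1],
    [[25.5,-15,-5.5],0,1],
    [[25.5,-15,-5.5],0,1],
  ],
)

```text
time: 5.18
eef_pos: [0.1088, 0.1356, 0.1392]
orientation: [163.3, 2.0, 165.2]
wrist_force: [1.1, -1.4, -0.4]
finger_gap: 0.0856
finger_force: 0.0
```

```bash
python3 - <<'E'
from h import *
show()
E
```

```text
t 5.18 J [-17.1 -42.5 -56.6  74.5  16.8  -2.4] tcp mm [108.8 135.6 139.2] grasp [106.8 130.5 157.4] tilt 16.8 az 68.5 x az 165.2 y [0.2 0.9 0.3] F [ 1.1 -1.4 -0.4] 0.08557993095712906 0.0
```

```bash
python3 - <<'E'
from h import *
M=Rt(); p=bot.sense()["eef_pos"]*1000
for q in [(330,60,330),(330,-280,400),(60,-430,400),(-250,-360,400),(-400,-200,400)]:
    d=np.array(q)-p; n=int(np.ceil(np.linalg.norm(d)/40)); print(n,M.T@d/n); p=np.array(q)
E
```

```text
8 [-30.    4.6 -22.4]
9 [ -9.9 -32.8 -17.6]
8 [ 27.8 -25.4  -8.6]
8 [39.7 -1.  -1.8]
6 [31.  18.9  4.5]
```

Request:
servo_tool(
  series=[
    [[-30,4.5,-22],0,1],
    [[-30,4.5,-22],0,1],
    [[-30,4.5,-22],0,1],
    [[-30,4.5,-22],0,1],
    [[-30,4.5,-22],0,1],
    [[-30,4.5,-22],0,1],
    [[-30,4.5,-22],0,1],
    [[-30,4.5,-22],0,1],
  ],
)

```text
time: 5.85
eef_pos: [0.3348, 0.0576, 0.3273]
orientation: [163.3, 2.0, 164.9]
wrist_force: [-0.1, 0.7, 1.6]
finger_gap: 0.0852
finger_force: 0.0
```

Request:
servo_tool(
  series=[
    [[-10,-33,-17],0,1],
    [[-10,-33,-17],0,1],
    [[-10,-33,-17],0,1],
    [[-10,-33,-17],0,1],
    [[-10,-33,-17],0,1],
    [[-10,-33,-17],0,1],
    [[-10,-33,-17],0,1],
    [[-10,-33,-17],0,1],
    [[-10,-33,-17],0,1],
  ],
)

```text
time: 6.6
eef_pos: [0.3314, -0.2843, 0.3898]
orientation: [163.5, 2.0, 164.8]
wrist_force: [1.5, 0.4, 1.0]
finger_gap: 0.0857
finger_force: 0.0
```

Request:
servo_tool(
  series=[
    [[28,-25,-8.5],0,1],
    [[28,-25,-8.5],0,1],
    [[28,-25,-8.5],0,1],
    [[28,-25,-8.5],0,1],
    [[28,-25,-8.5],0,1],
    [[28,-25,-8.5],0,1],
    [[28,-25,-8.5],0,1],
    [[28,-25,-8.5],0,1],
  ],
)

```text
time: 7.27
eef_pos: [0.0579, -0.4284, 0.3899]
orientation: [163.5, 1.8, 164.9]
wrist_force: [0.6, -1.0, 0.8]
finger_gap: 0.0854
finger_force: 0.0
```

```bash
python3 - <<'E'
from h import *
show(); to([-250,-360,400],False)
E
```

```text
t 7.27 J [-94.5  21.7  30.  114.2   4.7 -80.3] tcp mm [  57.9 -428.4  389.9] grasp [  55.9 -433.4  408.1] tilt 16.6 az 68.7 x az 164.9 y [0.2 0.9 0.3] F [ 0.6 -1.   0.8] 0.08542504552577015 0.0
world d [-307.9   68.4   10.1] tool d [314.6  -8.  -23.4] len 315.6
```

Request:
servo_tool(
  series=[
    [[39,-1,-3],0,1],
    [[39,-1,-3],0,1],
    [[39,-1,-3],0,1],
    [[39,-1,-3],0,1],
    [[39,-1,-3],0,1],
    [[39,-1,-3],0,1],
    [[39,-1,-3],0,1],
    [[39,-1,-3],0,1],
    [[31,19,4],0,1],
    [[31,19,4],0,1],
    [[31,19,4],0,1],
  ],
)

```text
time: 8.18
eef_pos: [-0.3226, -0.2784, 0.4026]
orientation: [163.5, 1.6, 164.9]
wrist_force: [0.2, -0.2, 0.9]
finger_gap: 0.0854
finger_force: 0.0
```

```bash
python3 - <<'E'
from h import *
show(); to([-400,-200,400],False)
E
```

```text
t 8.18 J [-141.1   21.2   31.3  114.6   -8.3 -125.1] tcp mm [-322.6 -278.4  402.6] grasp [-324.5 -283.5  420.8] tilt 16.6 az 69.4 x az 164.9 y [0.2 0.9 0.3] F [ 0.2 -0.2  0.9] 0.0854089022903654 0.0
world d [-77.4  78.4  -2.6] tool d [95.3 53.2 15.7] len 110.2
```

```bash
python3 - <<'E'
from h import *
to([-385,-200,405],False); print(Rt().T@[0,0,40])
E
```

```text
world d [-62.4  78.4   2.4] tool d [80.6 58.3 12.5] len 100.3
[ -1.1  11.4 -38.3]
```

Request:
servo_tool(
  series=[
    [[27,18,5],0,1],
    [[27,18,5],0,1],
    [[27,16,5],0,1],
    [[-1,11,-37],0,1],
    [[-1,11,-37],0,1],
    [[-1,11,-37],0,1],
    [[0,0,0],0,1],
  ],
)

```text
time: 8.77
eef_pos: [-0.3755, -0.1913, 0.4722]
orientation: [165.5, -0.7, 165.3]
wrist_force: [1.4, -0.5, 0.1]
finger_gap: 0.0853
finger_force: 0.0
```

```bash
python3 - <<'E'
from h import *
show(); print(Rt().T@[0,0,40])
E
```

```text
t 8.77 J [-152.6   19.9   41.8  121.2  -11.2 -136.9] tcp mm [-375.5 -191.3  472.2] grasp [-376.5 -196.   490.6] tilt 14.5 az 78.1 x az 165.3 y [0.2 0.9 0.2] F [ 1.4 -0.5  0.1] 0.08526345518542572 0.0
[  0.5  10.  -38.7]
```

Request:
servo_tool(
  series=[
    [[0,10,-38],0,1],
    [[0,10,-38],0,1],
    [[0,10,-38],0,1],
    [[0,10,-38],0,1],
    [[0,10,-38],0,1],
    [[0,0,0],0,1],
  ],
)

```text
time: 9.27
eef_pos: [-0.3481, -0.1533, 0.5295]
orientation: [169.8, -6.1, 166.6]
wrist_force: [-0.1, 0.7, 0.9]
finger_gap: 0.0854
finger_force: 0.0
```

```bash
python3 - <<'E'
from h import *
show(); print(Rt().T@[0,0,40])
E
```

```text
t 9.27 J [-155.3   11.1   40.8  121.2  -11.8 -141.2] tcp mm [-348.1 -153.3  529.5] grasp [-346.9 -157.   548.1] tilt 11.9 az 107.3 x az 166.6 y [0.2 1.  0.2] F [-0.1  0.7  0.9] 0.0854233027528872 0.0
[  4.3   7.  -39.1]
```

Request:
servo_tool(
  series=[
    [[3,0,-40],0,1],
    [[3,0,-40],0,1],
    [[3,0,-40],0,1],
    [[3,0,-40],0,1],
    [[3,0,-40],0,1],
    [[3,0,-40],0,1],
    [[0,0,0],0,1],
  ],
)

```text
time: 9.85
eef_pos: [-0.3339, -0.1528, 0.5852]
orientation: [175.2, -13.5, 167.7]
wrist_force: [-0.4, 0.1, 1.8]
finger_gap: 0.0856
finger_force: 0.0
```

```bash
python3 - <<'E'
from h import *
show(); print(Rt().T@[0,0,40])
E
```

```text
t 9.85 J [-154.2    5.9   44.9  121.2  -12.  -142.1] tcp mm [-333.9 -152.8  585.2] grasp [-330.  -155.3  603.6] tilt 14.3 az 148.0 x az 167.7 y [0.2 1.  0.1] F [-0.4  0.1  1.8] 0.08555847911929018 0.0
[  9.3   3.2 -38.8]
```

Request:
servo_tool(
  series=[
    [[9,3,-39],0,1],
    [[9,3,-39],0,1],
    [[9,3,-39],0,1],
    [[9,3,-39],0,1],
    [[9,3,-39],0,1],
    [[9,3,-39],0,1],
    [[0,0,0],0,1],
  ],
)

```text
time: 10.43
eef_pos: [-0.3235, -0.1311, 0.647]
orientation: [179.9, -21.8, 168.0]
wrist_force: [0.3, 0.2, 0.6]
finger_gap: 0.0853
finger_force: 0.0
```

```bash
python3 - <<'E'
from h import *
show(); print(Rt().T@[0,0,40])
E
```

```text
t 10.43 J [-156.     1.    50.1  121.2  -12.7 -146. ] tcp mm [-323.5 -131.1  647. ] grasp [-316.6 -132.6  664.6] tilt 21.8 az 167.7 x az 168.0 y [0.2 1.  0. ] F [0.3 0.2 0.6] 0.08528924380892433 0.0
[ 14.9   0.1 -37.1]
```

Request:
servo_tool(
  series=[
    [[14,-10,-37],0,1],
    [[14,-10,-37],0,1],
    [[0,0,0],0,1],
  ],
)

```text
time: 10.68
eef_pos: [-0.3332, -0.141, 0.6639]
orientation: [-178.4, -24.3, 168.0]
wrist_force: [0.0, -0.7, 1.0]
finger_gap: 0.0853
finger_force: 0.0
```

```bash
python3 - <<'E'
from h import *
show(); M=Rt(); p=bot.sense()["eef_pos"]*1000
for q in [(-330,-210,520),(-250,-380,420),(60,-450,380),(400,-400,300),(560,-330,220)]:
    d=np.array(q)-p; n=int(np.ceil(np.linalg.norm(d)/40)); print(n,M.T@d/n); p=np.array(q)
E
```

```text
t 10.68 J [-154.9    1.8   53.7  121.2  -13.  -145.7] tcp mm [-333.2 -141.   663.9] grasp [-325.5 -142.1  681.2] tilt 24.3 az 171.9 x az 168.0 y [ 0.2  1.  -0. ] F [ 0.  -0.7  1. ] 0.0853020800469191 0.0
4 [-18.8 -15.8  31.5]
6 [-24.1 -24.7   8.1]
9 [-34.   -0.8 -10.4]
9 [-36.3  13.1  -7. ]
5 [-32.5  20.4   2.4]
```

Request:
servo_tool(
  series=[
    [[-19,-16,31],0,1],
    [[-19,-16,31],0,1],
    [[-19,-16,31],0,1],
    [[-19,-16,31],0,1],
    [[-24,-25,8],0,1],
    [[-24,-25,8],0,1],
    [[-24,-25,8],0,1],
    [[-24,-25,8],0,1],
    [[-24,-25,8],0,1],
    [[-24,-25,8],0,1],
  ],
)

```text
time: 11.52
eef_pos: [-0.2484, -0.3771, 0.4322]
orientation: [-178.7, -24.1, 168.1]
wrist_force: [-0.4, -0.2, 0.6]
finger_gap: 0.0853
finger_force: 0.0
```

Request:
servo_tool(
  series=[
    [[-34,-1,-10.5],0,1],
    [[-34,-1,-10.5],0,1],
    [[-34,-1,-10.5],0,1],
    [[-34,-1,-10.5],0,1],
    [[-34,-1,-10.5],0,1],
    [[-34,-1,-10.5],0,1],
    [[-34,-1,-10.5],0,1],
    [[-34,-1,-10.5],0,1],
    [[-34,-1,-10.5],0,1],
  ],
)

```text
time: 12.27
eef_pos: [0.0616, -0.4483, 0.3944]
orientation: [-178.7, -24.2, 168.1]
wrist_force: [-0.6, -0.9, -0.1]
finger_gap: 0.0853
finger_force: 0.0
```

```bash
python3 - <<'E'
from h import *
np.set_printoptions(precision=4,suppress=True)
show(); to([400,-400,300],False)
C={}
for n,roi in(("top",(210,245,395,430)),("side",(235,285,410,445))):
    f=np.load(n+"0.npz"); im,d=f["im"],f["d"]; vv,uu=np.mgrid[0:480,0:640]
    W=world(n,np.c_[uu.ravel(),vv.ravel()],d.ravel()).reshape(480,640,3)
    hsv=cv2.cvtColor(im,cv2.COLOR_BGR2HSV)
    r=np.zeros((480,640),bool); r[roi[0]:roi[1],roi[2]:roi[3]]=1
    q=W[r&(W[...,2]>.03)&(W[...,2]<.09)]; t=q[q[:,2]>.064]
    print(n,len(q),q.mean(0),q.min(0),q.max(0),"top pts",len(t),t.mean(0))
    k=r&(W[...,2]>.064); px=np.c_[uu[k],vv[k]].mean(0); print("px",px,"ray@.074",plane(n,px,.074)[0])
E
```

```text
t 12.27 J [-74.0692  18.3631  23.8115 106.0526 -21.892  -60.4046] tcp mm [  61.6141 -448.3269  394.38  ] grasp [  69.3168 -449.5021  411.7088] tilt 24.2 az 171.3 x az 168.1 y [ 0.197  0.98  -0.021] F [-0.5642 -0.9453 -0.0723] 0.08526192738204749 0.0
world d [338.3859  48.3269 -94.38  ] tool d [-331.6506  115.9347  -48.1156] len 354.6
top 59 [ 0.5509 -0.2978  0.0632] [ 0.5401 -0.3063  0.0308] [ 0.5645 -0.292   0.0797] top pts 35 [ 0.5523 -0.2993  0.0736]
px [412.9744 224.1795] ray@.074 [ 0.5519 -0.3     0.074 ]
side 122 [ 0.5447 -0.2971  0.0585] [ 0.5362 -0.3048  0.0301] [ 0.5638 -0.2909  0.0749] top pts 58 [ 0.5483 -0.2976  0.0711]
px [429.6866 250.7612] ray@.074 [ 0.5432 -0.2962  0.074 ]
```

Request:
servo_tool(
  series=[
    [[-37,13,-5.5],0,1],
    [[-37,13,-5.5],0,1],
    [[-37,13,-5.5],0,1],
    [[-37,13,-5.5],0,1],
    [[-37,13,-5.5],0,0.6],
    [[-37,13,-5.5],0,0.6],
    [[-37,13,-5.5],0,0.6],
    [[-37,13,-5.5],0,0.6],
    [[-37,13,-5.5],0,0.6],
  ],
)

```text
time: 13.02
eef_pos: [0.4016, -0.399, 0.3006]
orientation: [-178.6, -24.2, 168.1]
wrist_force: [-9.0, 8.0, 6.8]
finger_gap: 0.0511
finger_force: 0.0
```

```bash
python3 - <<'E'
from h import *
show(); t=Rt()[:,2]; g=np.array([550,-298,54]); to(g-100*t); to(g)
E
```

```text
t 13.02 J [-43.2  47.4  58.3 121.2 -13.5 -29.1] tcp mm [ 401.6 -399.   300.6] grasp [ 409.3 -400.1  317.9] tilt 24.2 az 171.5 x az 168.1 y [ 0.2  1.  -0. ] F [-9.   8.   6.8] 0.05113306700835748 0.0
world d [ 181.3   96.  -172.7] tool d [-214.5  133.7   89.7] len 268.2
world d [ 140.7  102.1 -263.9] tool d [-214.5  133.7  189.7] len 316.0
```

```bash
python3 - <<'E'
from h import *
M=Rt(); print(M.T@[0,0,-115],M.T@[181,96,-58])
E
```

```text
[-47.1   2.6 104.9] [-167.2  131.   -14.8]
```

Request:
servo_tool(
  series=[
    [[-16,1,35],0,0.6],
    [[-16,1,35],0,0.6],
    [[-16,1,35],0,0.6],
    [[-28,22,-2.5],0,0.6],
    [[-28,22,-2.5],0,0.6],
    [[-28,22,-2.5],0,0.6],
    [[-28,22,-2.5],0,0.6],
    [[-28,22,-2.5],0,0.6],
    [[-28,22,-2.5],0,0.6],
    [[0,0,0],0,0.6],
  ],
)

```text
time: 13.85
eef_pos: [0.573, -0.2939, 0.1206]
orientation: [-179.0, -24.8, 168.6]
wrist_force: [-4.1, 2.3, -0.8]
finger_gap: 0.0512
finger_force: 0.0
```

```bash
python3 - <<'E'
from h import *
show(); t=Rt()[:,2]; g=np.array([550,-298,54]); to(g-50*t); to(g)
im,d=bot.get_image("side"); cv2.imwrite("pics/s1.png",cv2.resize(im[130:330,330:530],None,fx=3,fy=3,interpolation=cv2.INTER_CUBIC))
E
```

```text
t 13.85 J [-28.5  66.1  69.4 116.9  -8.  -15.7] tcp mm [ 573.  -293.9  120.6] grasp [ 580.8 -295.1  137.9] tilt 24.8 az 171.0 x az 168.6 y [ 0.2  1.  -0. ] F [-4.1  2.3 -0.8] 0.051190772794615924 0.0
world d [-10.1  -6.2 -38.5] tool d [-8.2 -7.4 38.7] len 40.3
world d [-30.8  -2.9 -83.9] tool d [-8.2 -7.4 88.7] len 89.4
```

View pics/s1.png

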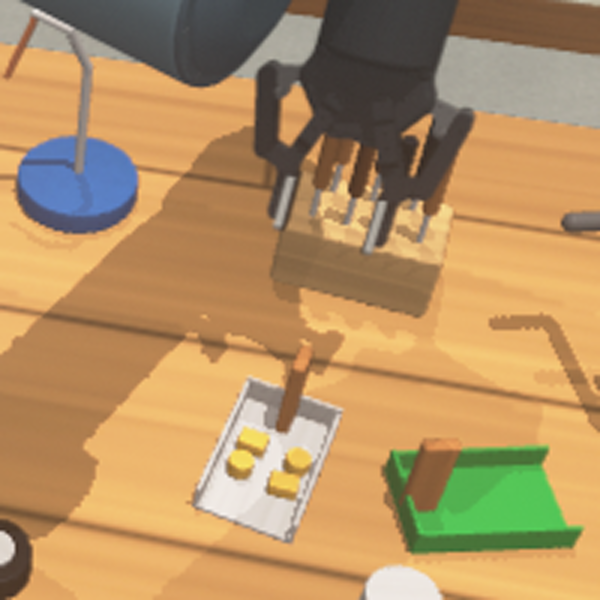

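The picture shows the fingers above and behind the handle, whose top is near (300,355). The four blanks sit at (250,440), (240,463), (297,460) and (283,485), and nothing is in the way.

Request:
servo_tool(
  series=[
    [[-4,-4,25],0,0.6],
    [[-4,-3.5,25],0,0.6],
    [[0,0,25],0,0.6],
    [[0,0,13],0,0.6],
    [[0,0,0],0,0.6],
  ],
)

```text
time: 14.32
eef_pos: [0.5433, -0.305, 0.0483]
orientation: [-178.5, -24.0, 168.0]
wrist_force: [0.1, 0.5, -0.5]
finger_gap: 0.0512
finger_force: 0.0
```

```bash
python3 - <<'E'
from h import *
show(); to([550,-298,54])
E
```

```text
t 14.32 J [-30.4  56.9  39.6  95.2  -8.8 -16.9] tcp mm [ 543.3 -305.    48.3] grasp [ 551.  -306.2   65.6] tilt 24.1 az 171.6 x az 168.0 y [ 0.2  1.  -0. ] F [ 0.1  0.5 -0.5] 0.051214788570093824 0.0
world d [ -1.    8.2 -11.6] tool d [-2.3  8.1 11.5] len 14.2
```

Request:
servo_tool(
  series=[
    [[-2,8,6],0,0.6],
    [[0,0,5.5],0,0.6],
    [[0,0,0],0,0.3],
    [[0,0,0],0,0.15],
    [[0,0,0],0,0],
    [[0,0,0],0,0],
    [[0,0,0],0,0],
    [[0,0,0],0,0],
  ],
)

```text
time: 14.98
eef_pos: [0.5465, -0.2979, 0.0399]
orientation: [-178.4, -23.6, 168.0]
wrist_force: [1.4, -0.9, 5.0]
finger_gap: 0.0075
finger_force: 58.9
```

```bash
python3 - <<'E'
from h import *
show()
E
```

```text
t 14.98 J [-29.7  56.4  37.5  93.2  -8.6 -16.4] tcp mm [ 546.5 -297.9   39.9] grasp [ 554.  -299.    57.3] tilt 23.6 az 172.1 x az 168.0 y [ 0.2  1.  -0. ] F [ 1.4 -0.9  5. ] 0.007466679696133352 58.853850885643624
```

Request:
servo_tool(
  series=[
    [[2,0,-4.5],0,0],
    [[4,0,-9],0,0],
    [[8,0,-18],0,0],
    [[8,0,-18],0,0],
    [[4,0,-9],0,0],
    [[0,0,0],0,0],
  ],
)

```text
time: 15.48
eef_pos: [0.547, -0.2962, 0.1057]
orientation: [-178.3, -23.4, 168.0]
wrist_force: [0.3, -0.2, -2.6]
finger_gap: 0.007
finger_force: 58.7
```

```bash
python3 - <<'E'
from h import *
show()
im,d=bot.get_image("side"); cv2.imwrite("pics/s2.png",cv2.resize(im[130:330,330:530],None,fx=3,fy=3,interpolation=cv2.INTER_CUBIC))
E
```

```text
t 15.48 J [-29.6  55.3  45.1 101.7  -8.5 -16.3] tcp mm [ 547.  -296.2  105.7] grasp [ 554.5 -297.2  123.1] tilt 23.5 az 172.2 x az 168.0 y [ 0.2  1.  -0. ] F [ 0.3 -0.2 -2.6] 0.0070113458903638595 58.69428408332169
```

View pics/s2.png

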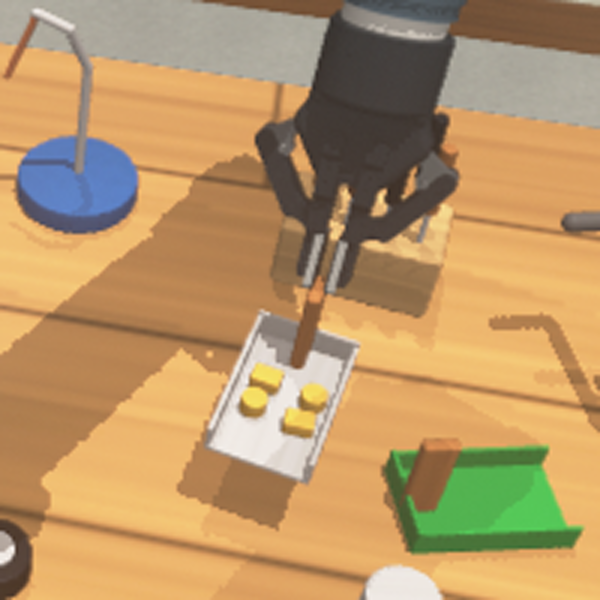

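The scoop is off the bench and level, its rear edge near (310,340) and mouth near (260,460), with all four blanks still inside. Next I work out the pour path: the tool is tilted 23.5 degrees, so turning about its z will tip the tray.

```bash
cat > pour.py <<'E'
from h import *
GS=np.array([-46.5,0,57.]); HEAD=167.0      # grasp point in scoop frame, scoop heading at phi=0
def scoop_R(M0,phi):                        # M0 tool R at phi=0
    S0=R.from_euler("z",HEAD,degrees=True).as_matrix()
    return R.from_rotvec(np.radians(phi)*M0[:,2]).as_matrix()@S0
def rep(G,M0,phi):
    S=scoop_R(M0,phi); P=lambda p:G+S@(np.array(p)-GS)
    m=P([55,0,3]); c=[P([x,y,0]) for x in(-55,55) for y in(-35,35)]
    w=G/1e3-.177*M0[:,2]; dist=np.hypot(np.sqrt(w[0]**2+w[1]**2-.064**2),w[2]-.23)
    return m,min(q[2] for q in c),dist,S
E
python3 - <<'E'
from pour import *
np.set_printoptions(precision=1,suppress=True)
s=bot.sense(); M0=Rt(); G0=s["eef_pos"]*1e3-19*M0[:,2]
way=[(0,(535,-220,170)),(45,(585,-95,172))]
for phi,G in way: print(phi,G,*rep(np.array(G),M0,phi)[:3])
for phi,mt in [(45,(545,0,115)),(60,(580,10,110)),(75,(603,15,105)),(90,(606,18,102)),(110,(606,20,98)),(135,(608,22,92)),(160,(612,24,85))]:
    S=scoop_R(M0,phi); G=np.array(mt)-S@(np.array([55,0,3])-GS); m,lo,di,S=rep(G,M0,phi)
    print(phi,"G",G,"low",round(lo,1),"dist",round(di,3),"g",(S.T@[0,0,-1]).round(2),"mouthdir",S[:,0].round(2))
E
```

```text
0 (535, -220, 170) [ 436.1 -197.2  116. ] 113.0 0.6521242251447325
45 (585, -95, 172) [517.3 -28.4 107.1] 94.74939058132362 0.6684899617910015
45 G [612.7 -66.6 179.9] low 102.6 dist 0.693 g [ 0.1 -0.3 -0.9] mouthdir [-0.6  0.8 -0.1]
60 G [631.7 -63.9 181.3] low 95.7 dist 0.712 g [ 0.2 -0.3 -0.9] mouthdir [-0.4  0.9 -0.2]
75 G [637.6 -61.5 183.5] low 89.7 dist 0.718 g [ 0.3 -0.4 -0.9] mouthdir [-0.2  0.9 -0.3]
90 G [623.6 -56.2 188. ] low 86.7 dist 0.704 g [ 0.4 -0.4 -0.8] mouthdir [ 0.1  0.9 -0.4]
110 G [603.1 -43.9 193.5] low 84.1 dist 0.684 g [ 0.5 -0.3 -0.8] mouthdir [ 0.3  0.8 -0.5]
135 G [586.1 -19.3 197.1] low 81.9 dist 0.666 g [ 0.7 -0.2 -0.7] mouthdir [ 0.6  0.5 -0.7]
160 G [582.   12.2 195.4] low 80.4 dist 0.661 g [ 0.7 -0.1 -0.7] mouthdir [ 0.7  0.1 -0.7]
```

```bash
cat >> pour.py <<'E'
def rows(Gs,phis,M0):
    for k in range(len(Gs)-1):
        Mk=R.from_rotvec(np.radians(phis[k])*M0[:,2]).as_matrix()@M0
        d=Mk.T@(np.array(Gs[k+1])-Gs[k]); print([[float(v) for v in d.round(1)],round(float(np.radians(phis[k+1]-phis[k])),3),0])
E
python3 - <<'E'
from pour import *
s=bot.sense(); M0=Rt(); np.save("M0.npy",M0); G0=s["eef_pos"]*1e3-19*M0[:,2]
from scipy.interpolate import PchipInterpolator as PI
kn=np.array([0,92,232.]); P=np.array([G0,(535,-220,170),(585,-95,175)])
n=15; u=np.linspace(0,1,n+1); v=(u*.4+ (3*u*u-2*u**3)*.6)*232
Gs=PI(kn,P)(v); ph=np.interp(v,[0,100,232],[0,0,45])
rows(Gs,ph,M0)
E
```

```text
[[6.5, 5.6, -3.7], 0.0, 0]
[[8.6, 8.0, -5.3], 0.0, 0]
[[9.8, 10.2, -6.6], 0.0, 0]
[[9.9, 12.2, -7.0], 0.0, 0]
[[8.8, 14.0, -6.2], 0.0, 0]
[[6.4, 15.6, -3.6], 0.0, 0]
[[3.5, 16.8, -0.7], 0.035, 0]
[[2.1, 17.6, -1.1], 0.12, 0]
[[2.4, 17.8, -1.7], 0.118, 0]
[[2.8, 17.8, -2.2], 0.114, 0]
[[3.3, 17.2, -2.6], 0.106, 0]
[[3.7, 16.1, -2.7], 0.096, 0]
[[3.9, 14.3, -2.6], 0.083, 0]
[[3.7, 11.7, -2.3], 0.067, 0]
[[3.0, 8.4, -1.8], 0.047, 0]
```

Request:
servo_tool(
  series=[
    [[6.5,5.5,-3.5],0,0],
    [[8.5,8,-5.5],0,0],
    [[10,10,-6.5],0,0],
    [[10,12,-7],0,0],
    [[9,14,-6],0,0],
    [[6.5,15.5,-3.5],0,0],
    [[3.5,17,-1],0.035,0],
    [[2,17.5,-1],0.12,0],
    [[2.5,18,-1.5],0.12,0],
    [[3,18,-2],0.115,0],
    [[3.5,17,-2.5],0.105,0],
    [[3.5,16,-2.5],0.095,0],
  ],
)

```text
time: 16.53
eef_pos: [0.5547, -0.1228, 0.1547]
orientation: [-164.9, -18.7, 131.8]
wrist_force: [-0.5, 0.1, -2.2]
finger_gap: 0.0075
finger_force: 58.8
```

Request:
servo_tool(
  series=[
    [[4,14.5,-2.5],0.083,0],
    [[3.5,11.5,-2.5],0.067,0],
    [[3,8,-2],0.047,0],
    [[0,0,0],0,0],
  ],
)

```text
time: 16.87
eef_pos: [0.5758, -0.0923, 0.1546]
orientation: [-161.7, -15.5, 120.9]
wrist_force: [0.0, 0.3, -3.9]
finger_gap: 0.0074
finger_force: 58.8
```

```bash
python3 - <<'E'
from pour import *
show()
M=Rt(); M0=np.load("M0.npy"); rel=M0.T@M; rv=R.from_matrix(rel).as_rotvec(degrees=True); print("rel rot (tool)",rv)
im,d=bot.get_image("side"); cv2.imwrite("pics/s3.png",cv2.resize(im[80:280,200:460],None,fx=2.8,fy=2.8,interpolation=cv2.INTER_CUBIC))
E
```

```text
t 16.87 J [-13.9  50.4  42.  105.3  -2.4  43.2] tcp mm [575.8 -92.3 154.6] grasp [583.5 -93.3 172. ] tilt 23.8 az 172.0 x az 120.9 y [ 0.8  0.6 -0.3] F [ 0.   0.3 -3.9] 0.007373214813339217 58.758859150257194
rel rot (tool) [ 0.1  0.3 45. ]
```

View pics/s3.png

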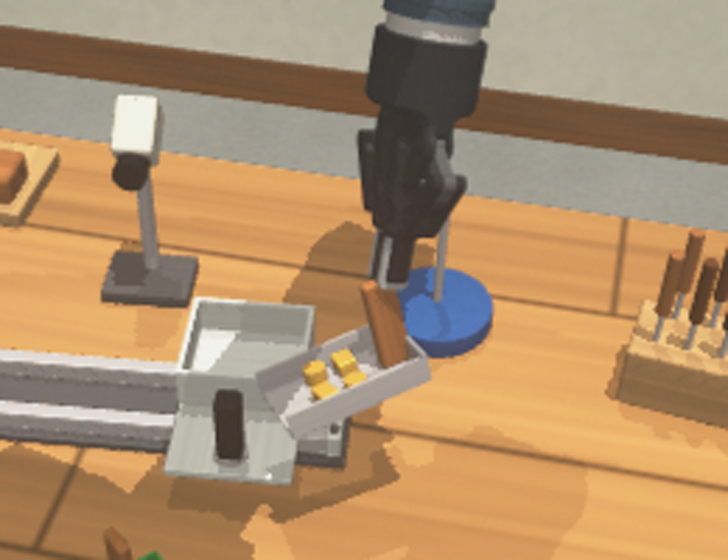

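The blanks are still in the tray, stacked near (335,375), with the mouth approaching the bin at (270,390). Now the pour turn.

```bash
python3 - <<'E'
from pour import *
from scipy.interpolate import PchipInterpolator as PI
M0=np.load("M0.npy"); M=Rt(); M0=R.from_rotvec(-np.radians(45)*M[:,2]).as_matrix()@M; np.save("M0.npy",M0)
G0=bot.sense()["eef_pos"]*1e3-19*M[:,2]
kn=[45,60,75,90,110,135,165]
m0=rep(G0,M0,45)[0]
mt=np.array([m0,(560,0,110),(590,14,106),(600,18,102),(604,20,98),(608,22,92),(612,24,85)])
n=20; u=np.linspace(0,1,n+1); ph=45+120*(.85*u+.15*(3*u*u-2*u**3))
Gs=[m-scoop_R(M0,p)@(np.array([55,0,3])-GS) for m,p in zip(PI(kn,mt)(ph),ph)]
rows(Gs,ph,M0); print(m0,[round(rep(g,M0,p)[2],3) for g,p in zip(Gs,ph)],[round(rep(g,M0,p)[1]) for g,p in zip(Gs,ph)],Gs[-1])
E
```

```text
[[2.1, 13.0, -7.8], 0.091, 0]
[[3.0, 11.2, -6.7], 0.096, 0]
[[3.2, 8.4, -5.5], 0.099, 0]
[[3.3, 7.4, -3.9], 0.103, 0]
[[3.5, 4.1, -2.2], 0.105, 0]
[[2.8, -1.2, -0.7], 0.108, 0]
[[2.6, -3.2, -0.0], 0.11, 0]
[[2.3, -5.2, 0.5], 0.111, 0]
[[2.0, -6.3, 0.6], 0.112, 0]
[[1.9, -6.7, 0.7], 0.112, 0]
[[2.1, -6.8, 0.8], 0.112, 0]
[[2.2, -6.8, 1.0], 0.112, 0]
[[2.3, -6.9, 1.0], 0.111, 0]
[[2.3, -7.0, 1.1], 0.11, 0]
[[2.3, -7.0, 1.0], 0.108, 0]
[[2.2, -7.0, 1.0], 0.105, 0]
[[2.1, -7.0, 1.0], 0.103, 0]
[[2.1, -6.9, 0.9], 0.099, 0]
[[1.9, -6.8, 0.9], 0.096, 0]
[[1.8, -6.6, 0.9], 0.091, 0]
[515.1 -28.2 107.4] [np.float64(0.667), np.float64(0.678), np.float64(0.688), np.float64(0.696), np.float64(0.703), np.float64(0.706), np.float64(0.705), np.float64(0.703), np.float64(0.698), np.float64(0.693), np.float64(0.687), np.float64(0.682), np.float64(0.678), np.float64(0.674), np.float64(0.67), np.float64(0.667), np.float64(0.665), np.float64(0.664), np.float64(0.663), np.float64(0.663), np.float64(0.663)] [95, 96, 96, 95, 94, 91, 89, 88, 86, 85, 84, 84, 83, 83, 82, 82, 82, 81, 81, 81, 82] [582.9  18.3 196.1]
```

Request:
servo_tool(
  series=[
    [[2,13,-8],0.091,0],
    [[3,11,-6.5],0.096,0],
    [[3,8.5,-5.5],0.099,0],
    [[3.5,7.5,-4],0.103,0],
    [[3.5,4,-2],0.105,0],
    [[3,-1,-0.5],0.108,0],
    [[2.5,-3,0],0.11,0],
    [[2.5,-5,0.5],0.111,0],
    [[2,-6.5,0.5],0.112,0],
    [[2,-6.5,0.5],0.112,0],
    [[2,-7,1],0.112,0],
    [[2,-7,1],0.112,0],
  ],
)

```text
time: 17.92
eef_pos: [0.5881, -0.0374, 0.1789]
orientation: [-159.5, 12.3, 52.4]
wrist_force: [0.0, 0.5, -1.7]
finger_gap: 0.0074
finger_force: 59.0
```

Request:
servo_tool(
  series=[
    [[2.5,-7,1],0.111,0],
    [[2.5,-7,1],0.11,0],
    [[2.5,-7,1],0.108,0],
    [[2,-7,1],0.105,0],
    [[2,-7,1],0.103,0],
    [[2,-7,1],0.099,0],
    [[2,-7,1],0.096,0],
    [[2,-6.5,1],0.091,0],
    [[0,0,0],0,0],
    [[0,0,0],0,0],
    [[0,0,0],0,0],
  ],
)

```text
time: 18.83
eef_pos: [0.5756, 0.0186, 0.1796]
orientation: [-175.0, 23.3, 4.5]
wrist_force: [0.0, -0.6, -1.6]
finger_gap: 0.0072
finger_force: 59.1
```

```bash
python3 - <<'E'
from pour import *
show()
a,_=bot.get_image("side"); b,_=bot.get_image("top")
A=cv2.resize(a[60:280,180:420],(400,367)); B=cv2.resize(b[150:260,240:360],(400,367),interpolation=cv2.INTER_CUBIC)
cv2.imwrite("pics/s4.png",np.hstack([A,B]))
E
```

```text
t 18.83 J [ -5.1  48.9  42.8 107.6   1.1 171.2] tcp mm [575.6  18.6 179.6] grasp [583.1  17.6 197. ] tilt 23.8 az 172.0 x az 4.5 y [ 0.  -1.  -0.1] F [ 0.  -0.6 -1.6] 0.007222097485432431 59.05409816203246
```

View pics/s4.png

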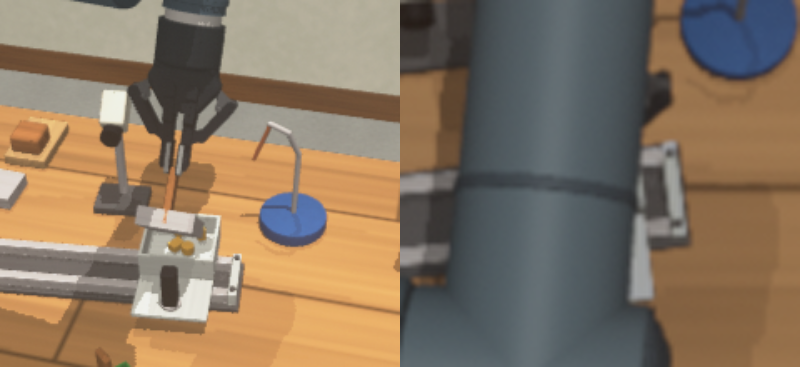

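In the side view the tray is tipped over the bin, its rear wall near (168,222), and brass pieces lie in the bin at (175,245), (187,247) and (200,235). The wrist load has dropped to about an empty scoop. I shake briefly and then compute the reverse turn.

Request:
servo_tool(
  series=[
    [[8,0,0],0,0],
    [[-8,0,0],0,0],
    [[8,0,0],0,0],
    [[-8,0,0],0,0],
    [[0,0,0],0,0],
    [[0,0,0],0,0],
  ],
)

```text
time: 19.43
eef_pos: [0.5758, 0.0191, 0.1801]
orientation: [-175.0, 23.2, 4.4]
wrist_force: [0.5, 0.1, -2.2]
finger_gap: 0.0073
finger_force: 59.0
```

```bash
python3 - <<'E'
from pour import *
from scipy.interpolate import PchipInterpolator as PI
M0=np.load("M0.npy"); M=Rt(); phi0=R.from_matrix(M0.T@M).as_rotvec(degrees=True); print(phi0)
show(); M0=R.from_rotvec(-np.radians(phi0[2])*M[:,2]).as_matrix()@M; np.save("M0.npy",M0)
G0=bot.sense()["eef_pos"]*1e3-19*M[:,2]
kn=[-phi0[2],-135,-110,-90,-60,-20,0]
P=np.array([G0,(580,-20,208),(590,-55,205),(590,-80,200),(585,-110,190),(550,-190,170),(540,-220,165)])
n=25; u=np.linspace(0,1,n+1); ph=phi0[2]*(1-u)
Gs=PI(kn,P)(-ph); rows(Gs,ph,M0); print([round(rep(g,M0,p)[2],2) for g,p in zip(Gs,ph)],[round(rep(g,M0,p)[1]) for g,p in zip(Gs,ph)],Gs[-1])
E
```

```text
[ -0.2   0.  165.1]
t 19.43 J [ -5.1  48.9  42.8 107.6   1.2 171.3] tcp mm [575.8  19.1 180.1] grasp [583.4  18.  197.5] tilt 23.7 az 172.0 x az 4.4 y [ 0.  -1.  -0.1] F [ 0.5  0.1 -2.2] 0.007299202402889204 59.03078933835786
[[-3.7, 7.6, -3.2], -0.115, 0]
[[-3.6, 7.5, -2.9], -0.115, 0]
[[-3.7, 7.5, -2.4], -0.115, 0]
[[-4.0, 7.5, -1.6], -0.115, 0]
[[-4.2, 7.7, -0.8], -0.115, 0]
[[-3.3, 9.1, -1.2], -0.115, 0]
[[-3.7, 9.5, -1.2], -0.115, 0]
[[-5.2, 8.1, -0.6], -0.115, 0]
[[-7.0, 5.4, 0.5], -0.115, 0]
[[-7.4, 4.4, 1.0], -0.115, 0]
[[-7.4, 3.5, 1.2], -0.115, 0]
[[-6.9, 2.3, 1.4], -0.115, 0]
[[-6.2, 0.9, 1.8], -0.115, 0]
[[-6.0, -0.2, 2.1], -0.115, 0]
[[-6.5, -1.2, 2.4], -0.115, 0]
[[-7.7, -2.4, 2.6], -0.115, 0]
[[-9.5, -5.5, 3.6], -0.115, 0]
[[-10.3, -9.3, 4.8], -0.115, 0]
[[-9.9, -12.1, 5.4], -0.115, 0]
[[-8.4, -13.7, 5.4], -0.115, 0]
[[-6.6, -13.7, 4.8], -0.115, 0]
[[-4.7, -12.2, 3.7], -0.115, 0]
[[-3.2, -10.7, 2.7], -0.115, 0]
[[-1.9, -10.1, 2.3], -0.115, 0]
[[-0.9, -9.4, 1.8], -0.115, 0]
[np.float64(0.66), np.float64(0.66), np.float64(0.66), np.float64(0.66), np.float64(0.66), np.float64(0.66), np.float64(0.67), np.float64(0.67), np.float64(0.67), np.float64(0.68), np.float64(0.68), np.float64(0.68), np.float64(0.68), np.float64(0.68), np.float64(0.68), np.float64(0.68), np.float64(0.67), np.float64(0.67), np.float64(0.67), np.float64(0.67), np.float64(0.66), np.float64(0.66), np.float64(0.66), np.float64(0.66), np.float64(0.66), np.float64(0.66)] [83, 86, 88, 91, 92, 93, 94, 94, 95, 96, 97, 98, 99, 101, 102, 103, 104, 105, 105, 105, 105, 105, 105, 106, 107, 108] [ 540. -220.  165.]
```

Request:
servo_tool(
  series=[
    [[-3.5,7.5,-3],-0.115,0],
    [[-3.5,7.5,-3],-0.115,0],
    [[-3.5,7.5,-2.5],-0.115,0],
    [[-4,7.5,-1.5],-0.115,0],
    [[-4,7.5,-1],-0.115,0],
    [[-3.5,9,-1],-0.115,0],
    [[-3.5,9.5,-1],-0.115,0],
    [[-5,8,-0.5],-0.115,0],
    [[-7,5.5,0.5],-0.115,0],
    [[-7.5,4.5,1],-0.115,0],
    [[-7.5,3.5,1],-0.115,0],
    [[-7,2.5,1.5],-0.115,0],
  ],
)

```text
time: 20.43
eef_pos: [0.5831, -0.0834, 0.1809]
orientation: [-156.3, -0.3, 82.7]
wrist_force: [-0.1, 0.9, -2.1]
finger_gap: 0.0071
finger_force: 59.0
```

Request:
servo_tool(
  series=[
    [[-6,1,2],-0.115,0],
    [[-6,0,2],-0.115,0],
    [[-6.5,-1,2.5],-0.115,0],
    [[-7.5,-2.5,2.5],-0.115,0],
    [[-9.5,-5.5,3.5],-0.115,0],
    [[-10.5,-9.5,5],-0.115,0],
    [[-10,-12,5.5],-0.115,0],
    [[-8.5,-13.5,5.5],-0.115,0],
    [[-6.5,-13.5,5],-0.115,0],
    [[-4.5,-12,3.5],-0.115,0],
    [[-3,-10.5,2.5],-0.115,0],
    [[-2,-10,2.5],-0.115,0],
  ],
)

```text
time: 21.43
eef_pos: [0.5353, -0.2088, 0.148]
orientation: [-175.6, -23.3, 160.9]
wrist_force: [0.1, 1.1, -2.0]
finger_gap: 0.0075
finger_force: 59.0
```

Request:
servo_tool(
  series=[
    [[-1,-9.5,2],-0.115,0],
    [[0,0,0],0,0],
  ],
)

```text
time: 21.6
eef_pos: [0.5321, -0.2191, 0.1462]
orientation: [-178.3, -23.7, 167.7]
wrist_force: [0.5, -0.5, -1.5]
finger_gap: 0.0074
finger_force: 59.0
```

```bash
python3 - <<'E'
from pour import *
show(); M0=np.load("M0.npy"); print(R.from_matrix(M0.T@Rt()).as_rotvec(degrees=True))
to([554,-299,59])
a,da=bot.get_image("side"); b,db=bot.get_image("top")
np.savez("c.npz",a=a,b=b,da=da,db=db)
A=cv2.resize(a[150:270,250:450],(500,300)); B=cv2.resize(b[170:250,265:325],(225,300),interpolation=cv2.INTER_CUBIC)
cv2.imwrite("pics/s5.png",np.hstack([A,B]))
vv,uu=np.mgrid[0:480,0:640]
hsv=cv2.cvtColor(b,cv2.COLOR_BGR2HSV); m=(hsv[...,0]>18)&(hsv[...,0]<36)&(hsv[...,1]>100); r=np.zeros_like(m); r[175:225,270:318]=1
k,l,s,c=cv2.connectedComponentsWithStats((m&r).astype(np.uint8)*255)
for i in range(1,k):
    if s[i,4]>4: print("brass",s[i],plane("top",c[i],.05)[0]*1e3)
E
```

```text
t 21.6 J [-24.8  47.9  36.1 101.   -6.6 -11.4] tcp mm [ 532.1 -219.1  146.2] grasp [ 539.7 -220.1  163.6] tilt 23.7 az 172.0 x az 167.7 y [ 0.2  1.  -0. ] F [ 0.5 -0.5 -1.5] 0.007370839564703482 59.00487360268926
[0.  0.  0.4]
world d [  14.3  -78.9 -104.6] tool d [-70.2 -71.5  85.6] len 131.8
brass [298 184   5   6  20] [661.3   3.5  50. ]
brass [286 187   6   4  17] [655.   35.2  50. ]
brass [287 194  12   7  53] [630.1  23.9  50. ]
```

View pics/s5.png

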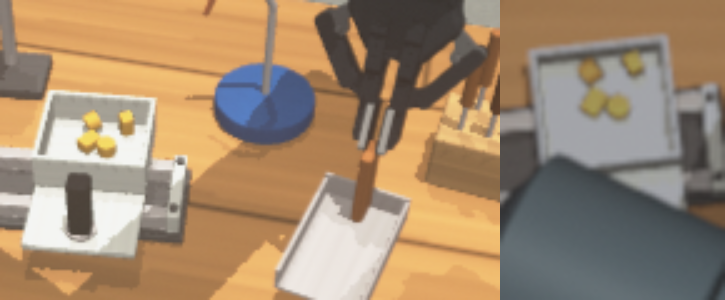

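All four brass pieces lie in the bin, at (92,120), (126,122), (88,142) and (106,147), and the scoop is empty. I put the scoop back where it stood.

Request:
servo_tool(
  series=[
    [[-13,-18,11],0,0],
    [[-13,-18,11],0,0],
    [[-13,-18,11],0,0],
    [[-12,-18,11],0,0],
    [[-7,0,16],0,0],
    [[-5,0,11],0,0],
    [[-2.5,0,5.5],0,0],
    [[0,0,0],0,0],
  ],
)

```text
time: 22.37
eef_pos: [0.5458, -0.2949, 0.0505]
orientation: [-178.3, -23.8, 167.7]
wrist_force: [-0.3, 1.1, -1.8]
finger_gap: 0.0071
finger_force: 59.0
```

```bash
python3 - <<'E'
from pour import *
show(); to([554,-299,57.5]); print(Rt().T@[0,0,-2])
E
```

```text
t 22.37 J [-29.6  56.2  38.6  94.8  -8.5 -15.9] tcp mm [ 545.8 -294.9   50.5] grasp [ 553.4 -296.    67.9] tilt 23.9 az 171.8 x az 167.7 y [ 0.2  1.  -0. ] F [-0.3  1.1 -1.8] 0.007069807928150814 58.98251497652382
world d [  0.6  -3.  -10.4] tool d [-5.3 -2.6  9.1] len 10.8
[-0.8  0.1  1.8]
```

Request:
servo_tool(
  series=[
    [[-1.5,0,3],0,0],
    [[-1.2,0,2.5],0,0],
    [[-0.8,0,1.8],0,0],
    [[-0.4,0,0.9],0,0],
    [[0,0,0],0,0],
  ],
)

```text
time: 22.78
eef_pos: [0.5466, -0.2963, 0.0431]
orientation: [-178.3, -23.6, 167.7]
wrist_force: [-0.8, -0.0, -1.6]
finger_gap: 0.0071
finger_force: 59.0
```

```bash
python3 - <<'E'
from pour import *
show()
E
```

```text
t 22.78 J [-29.6  56.4  37.9  93.7  -8.5 -16. ] tcp mm [ 546.6 -296.3   43.1] grasp [ 554.2 -297.4   60.5] tilt 23.7 az 172.0 x az 167.7 y [ 0.2  1.  -0. ] F [-0.8 -0.  -1.6] 0.007063034630807971 58.97882030913024
```

Request:
servo_tool(
  series=[
    [[-0.4,0,0.9],0,0],
    [[-0.4,0,0.9],0,0],
    [[-0.4,0,0.9],0,0],
    [[0,0,0],0,0],
    [[0,0,0],0,0],
  ],
)

```text
time: 23.2
eef_pos: [0.5465, -0.2965, 0.04]
orientation: [-178.3, -23.7, 167.7]
wrist_force: [-0.2, 0.4, -0.6]
finger_gap: 0.0072
finger_force: 59.1
```

Request:
servo_tool(
  series=[
    [[-0.3,0,0.7],0,0],
    [[0,0,0],0,0],
    [[0,0,0],0,0.3],
    [[0,0,0],0,0.5],
    [[0,0,0],0,0.5],
    [[0,0,0],0,0.5],
  ],
)

```text
time: 23.7
eef_pos: [0.5464, -0.2964, 0.039]
orientation: [-178.3, -23.7, 167.7]
wrist_force: [-0.4, 1.2, 1.0]
finger_gap: 0.0427
finger_force: 0.0
```

Request:
servo_tool(
  series=[
    [[0,0,-12],0,0.5],
    [[0,0,-30],0,0.5],
    [[0,0,-30],0,0.5],
    [[20,20,-15],0,0.5],
    [[10,30,-10],0,0.5],
    [[0,0,0],0,0.5],
  ],
)

```text
time: 24.2
eef_pos: [0.5702, -0.2434, 0.1371]
orientation: [-178.4, -23.4, 167.9]
wrist_force: [-0.7, -0.1, 1.2]
finger_gap: 0.0423
finger_force: 0.0
```

```bash
python3 - <<'E'
from pour import *
np.set_printoptions(precision=3,suppress=True)
show()
im,d=bot.get_image("side"); vv,uu=np.mgrid[0:480,0:640]
W=world("side",np.c_[uu.ravel(),vv.ravel()],d.ravel()).reshape(480,640,3)
S0=R.from_euler("z",167,degrees=True).as_matrix(); o=np.array([.5085,-.2885,0])
for x in(-45,-20,20,45):
    for y in(-25,25):
        u,v=np.round(pix("side",[o+S0@np.array([x,y,3])/1e3])[0]).astype(int); print(x,y,(u,v),W[v,u],im[v,u])
cv2.imwrite("pics/s6.png",cv2.resize(im[150:320,330:500],None,fx=3,fy=3))
E
```

```text
t 24.2 J [-25.249  56.17   51.403 107.709  -6.779 -12.172] tcp mm [ 570.159 -243.397  137.113] grasp [ 577.64  -244.445  154.547] tilt 23.4 az 172.0 x az 167.9 y [ 0.198  0.98  -0.026] F [-0.691 -0.14   1.246] 0.042331421923501346 0.0
-45 -25 (np.int64(414), np.int64(266)) [ 0.559 -0.275  0.001] [213 220 228]
-45 25 (np.int64(436), np.int64(274)) [ 0.546 -0.322  0.003] [208 216 225]
-20 -25 (np.int64(410), np.int64(274)) [ 0.533 -0.268  0.003] [212 219 227]
-20 25 (np.int64(433), np.int64(282)) [ 0.524 -0.317  0.002] [209 216 224]
20 -25 (np.int64(404), np.int64(287)) [ 0.496 -0.259  0.002] [228 234 239]
20 25 (np.int64(427), np.int64(296)) [ 0.484 -0.308  0.003] [196 205 216]
45 -25 (np.int64(400), np.int64(296)) [ 0.471 -0.254  0.002] [214 220 229]
45 25 (np.int64(424), np.int64(305)) [ 0.461 -0.304  0.001] [206 215 223]
```

View pics/s6.png

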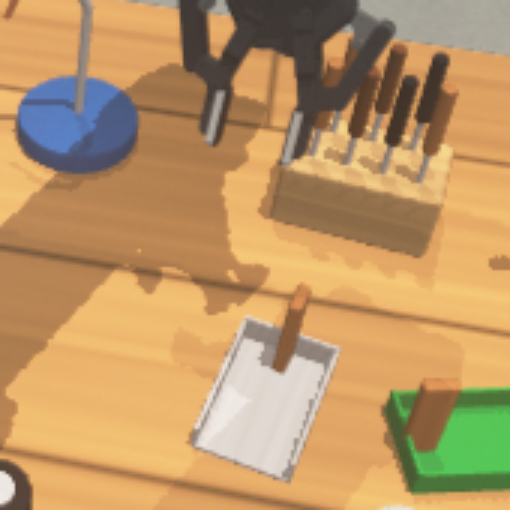

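The scoop lies flat on the bench, floor points at 1 to 3 mm height, with its handle near (290,330) released. For the post I want the tool upright again, so I take out the lean by going to the upper reach limit with the arm at about -8 degrees.

```bash
python3 - <<'E'
from pour import *
to([555,-30,260],False); print(Rt().T@[0,0,40])
E
```

```text
world d [-13.9 215.2 123.8] tool d [103.3 204.7 -96.3] len 248.7
[ 15.9  -1.1 -36.7]
```

Request:
servo_tool(
  series=[
    [[15,29,-14],0,0.6],
    [[15,29,-14],0,0.6],
    [[15,29,-14],0,0.6],
    [[15,29,-14],0,0.6],
    [[15,29,-14],0,0.6],
    [[15,29,-14],0,0.6],
    [[15,29,-14],0,0.6],
    [[16,-1,-36],0,0.6],
    [[16,-1,-36],0,0.6],
    [[16,-1,-36],0,0.6],
    [[16,-1,-36],0,0.6],
    [[0,0,0],0,0.6],
  ],
)

```text
time: 25.25
eef_pos: [0.499, -0.0297, 0.3622]
orientation: [-178.7, -18.9, 167.8]
wrist_force: [0.2, 0.3, 0.8]
finger_gap: 0.0512
finger_force: 0.0
```

```bash
python3 - <<'E'
from pour import *
show(); print(Rt().T@[0,0,40])
E
```

```text
t 25.25 J [-10.2  36.   48.3 121.2  -0.7   1.9] tcp mm [499.  -29.7 362.2] grasp [505.1 -30.6 380.2] tilt 18.9 az 171.9 x az 167.8 y [ 0.2  1.  -0. ] F [0.2 0.3 0.8] 0.05123033062522462 0.0
[ 12.9  -0.9 -37.8]
```

Works: the tilt dropped from 23.4 to 18.9 degrees. I continue.

Request:
servo_tool(
  series=[
    [[12,-1,-38],0,0.6],
    [[12,-1,-38],0,0.6],
    [[11,-1,-38],0,0.6],
    [[10,-1,-38],0,0.6],
    [[9,-1,-39],0,0.6],
    [[8,-1,-39],0,0.6],
    [[7,-1,-39],0,0.6],
    [[6,-1,-39],0,0.6],
    [[5,-1,-39],0,0.6],
    [[0,0,0],0,0.6],
  ],
)

```text
time: 26.08
eef_pos: [0.4105, -0.0295, 0.4871]
orientation: [-179.4, -6.5, 168.0]
wrist_force: [-0.6, 0.1, 0.5]
finger_gap: 0.0511
finger_force: 0.0
```

```bash
python3 - <<'E'
from pour import *
show(); print(Rt().T@[0,0,40])
E
```

```text
t 26.08 J [-12.4  16.7  41.5 121.2  -0.7  -0.4] tcp mm [410.5 -29.5 487.1] grasp [412.7 -29.8 505.9] tilt 6.5 az 173.4 x az 168.0 y [ 0.2  1.  -0. ] F [-0.6  0.1  0.5] 0.051064867927780505 0.0
[  4.5  -0.4 -39.7]
```

Request:
servo_tool(
  series=[
    [[4,0,-40],0,0.6],
    [[3,0,-40],0,0.6],
    [[2,0,-40],0,0.6],
    [[2,0,-40],0,0.6],
    [[0,0,0],0,0.6],
  ],
)

```text
time: 26.5
eef_pos: [0.3889, -0.0275, 0.5292]
orientation: [-179.5, -0.2, 168.1]
wrist_force: [-0.2, -0.2, 0.0]
finger_gap: 0.0514
finger_force: 0.0
```

```bash
python3 - <<'E'
from pour import *
show(); b,db=bot.get_image("top"); vv,uu=np.mgrid[0:480,0:640]
W=world("top",np.c_[uu.ravel(),vv.ravel()],db.ravel()).reshape(480,640,3)
to([534,11,180]); 
E
```

```text
t 26.5 J [-13.   11.1  42.1 121.2  -0.5  -1. ] tcp mm [388.9 -27.5 529.2] grasp [389.  -27.4 548.2] tilt 0.5 az -124.2 x az 168.1 y [ 0.2  1.  -0. ] F [-0.2 -0.2  0. ] 0.05138026036146334 0.0
world d [ 144.5   38.5 -367. ] tool d [-135.9   70.6  365.5] len 396.3
```

Request:
servo_tool(
  series=[
    [[-13.5,7,36.5],0,0.6],
    [[-13.5,7,36.5],0,0.6],
    [[-13.5,7,36.5],0,0.6],
    [[-13.5,7,36.5],0,0.6],
    [[-13.5,7,36.5],0,0.6],
    [[-13.5,7,36.5],0,0.6],
    [[-13.5,7,36.5],0,0.6],
    [[-13.5,7,36.5],0,0.6],
    [[-13.5,7,36.5],-0.11,0.6],
    [[0,0,0],-0.11,0.6],
    [[0,0,0],-0.105,0.6],
    [[0,0,0],0,0.6],
  ],
)

```text
time: 27.55
eef_pos: [0.5162, 0.0072, 0.1934]
orientation: [-179.8, -1.0, -173.2]
wrist_force: [-0.6, -0.5, 0.4]
finger_gap: 0.0512
finger_force: 0.0
```

```bash
python3 - <<'E'
from pour import *
show(); to([534,11,80])
a,d=bot.get_image("side"); vv,uu=np.mgrid[0:480,0:640]
W=world("side",np.c_[uu.ravel(),vv.ravel()],d.ravel()).reshape(480,640,3)
m=(a.max(-1)<70)&(W[...,2]>.042)&(W[...,2]<.1)&(abs(W[...,0]-.534)<.04)&(abs(W[...,1]-.011)<.04)
q=W[m]*1e3; print(m.sum(),q.min(0),q.max(0),q.mean(0)); t=q[q[:,2]>92]; print("top",len(t),t.mean(0) if len(t) else 0)
E
```

```text
t 27.55 J [ -6.   15.9  -4.6  70.5  -0.4 -12.8] tcp mm [516.2   7.2 193.4] grasp [516.5   7.3 212.4] tilt 1.1 az -163.3 x az -173.2 y [-0.1  1.  -0. ] F [-0.6 -0.5  0.4] 0.05121996295102037 0.0
world d [  17.5    3.7 -132.4] tool d [-20.2   2.  132.1] len 133.6
23 [520.9   3.2  46.8] [528.5  21.1  89.3] [523.5  16.8  72.7]
top 0 0
```

Request:
servo_tool(
  series=[
    [[-10,1.5,20],0,0.6],
    [[-10,1,30],0,0.6],
    [[0,0,30],0,0.6],
    [[0,0,25],0,0.6],
    [[0,0,18],0,0.6],
    [[0,0,9],0,0.6],
    [[0,0,0],0,0.6],
  ],
)

```text
time: 28.18
eef_pos: [0.5335, 0.0111, 0.0616]
orientation: [-179.8, -1.0, -173.4]
wrist_force: [0.5, 0.8, 0.3]
finger_gap: 0.0515
finger_force: 0.0
```

```bash
python3 - <<'E'
from pour import *
show(); to([534,11.5,80])
E
```

```text
t 28.18 J [ -5.4  22.5 -15.5  52.9  -0.4 -12. ] tcp mm [533.5  11.1  61.6] grasp [533.8  11.2  80.6] tilt 1.0 az -162.1 x az -173.4 y [-0.1  1.  -0. ] F [0.5 0.8 0.3] 0.05150247292720127 0.0
world d [ 0.2  0.3 -0.6] tool d [-0.2  0.3  0.6] len 0.7
```

Request:
servo_tool(
  series=[
    [[0,0,0],0,0.3],
    [[0,0,0],0,0],
    [[0,0,0],0,0],
    [[0,0,0],0,0],
    [[0,0,0],0,0],
    [[0,0,0],0,0],
  ],
)

```text
time: 28.68
eef_pos: [0.5375, 0.0108, 0.0658]
orientation: [-179.7, -0.5, -173.3]
wrist_force: [-1.3, 0.1, 6.6]
finger_gap: -0.0001
finger_force: 3.5
```

Request:
servo_tool(
  series=[
    [[0,2,0],0,0],
    [[0,4,0],0,0],
    [[0,4,0],0,0],
    [[0,0,0],0,0],
  ],
)

```text
time: 29.02
eef_pos: [0.5367, 0.0199, 0.0657]
orientation: [-179.6, -0.5, -173.3]
wrist_force: [0.9, -0.9, 5.3]
finger_gap: -0.0003
finger_force: 2.7
```

```bash
python3 - <<'E'
from pour import *
show(); M=Rt(); print("F tool",M.T@bot.sense()["wrist_force"])
a=np.load("top0.npz"); print("viewer foot",plane("top",[[250,161]],.01)*1e3)
im,d=a["im"],a["d"]; vv,uu=np.mgrid[0:480,0:640]
W=world("top",np.c_[uu.ravel(),vv.ravel()],d.ravel()).reshape(480,640,3)
m=(im.max(-1)<95)&(W[...,2]>.003)&(W[...,2]<.04)&(W[...,0]>.7)&(W[...,0]<.85)&(abs(W[...,1]-.14)<.07)
q=W[m]*1e3; print(m.sum(),q.min(0),q.max(0)); ry=np.array([-.115,.993,0]); print("along rail",((q-[626,22,0])@ry).min(),((q-[626,22,0])@ry).max())
E
```

```text
t 29.02 J [ -4.3  22.2 -15.3  52.9  -0.5 -11. ] tcp mm [536.7  19.9  65.7] grasp [536.8  20.1  84.7] tilt 0.7 az -131.8 x az -173.3 y [-0.1  1.  -0. ] F [ 0.9 -0.9  5.3] -0.00030690696446555713 2.7065592259168625
F tool [-0.7 -1.  -5.3]
viewer foot [[744.4 146.1  10. ]]
486 [713.6 108.6   3.5] [776.8 189.3  24.8]
along rail 71.77819006078596 150.80123500728683
```

```bash
python3 - <<'E'
from pour import *
a,da=bot.get_image("side"); b,db=bot.get_image("top")
A=cv2.resize(a[130:270,230:370],(500,500),interpolation=cv2.INTER_CUBIC); B=cv2.resize(b[170:260,240:330],(300,300),interpolation=cv2.INTER_CUBIC)
B=cv2.copyMakeBorder(B,0,200,0,0,cv2.BORDER_CONSTANT); cv2.imwrite("pics/s7.png",np.hstack([A,B]))
E
```

```text
(no output)
```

View pics/s7.png

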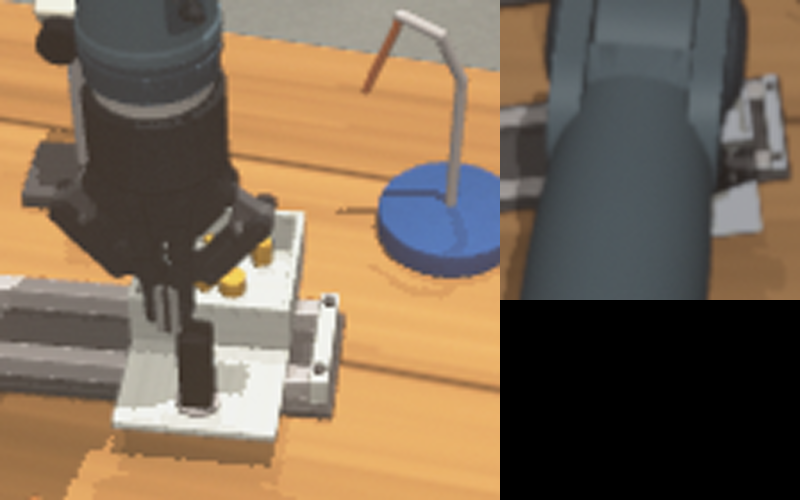

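```bash
python3 - <<'E'
from pour import *
s=bot.sense(); np.set_printoptions(precision=1,suppress=True)
print("TCP px",pix("side",[s["eef_pos"]]), "seen ~ (276,221)")
print("post est px top/base",pix("side",[[.534,.011,.096],[.534,.011,.034]]))
a,d=bot.get_image("side"); vv,uu=np.mgrid[0:480,0:640]
W=world("side",np.c_[uu.ravel(),vv.ravel()],d.ravel()).reshape(480,640,3)*1e3
m=(a.max(-1)<75)&(uu>278)&(uu<292)&(vv>215)&(vv<246)
for v in range(206,246,3):
    r=m[v]; 
    if r.any(): u=np.where(r)[0]; print(v,u.min(),u.max(),W[v,u].mean(0))
print("ray base@34",plane("side",[[285,243]],.034)*1e3)
f=np.load("side0.npz"); a0,d0=f["im"],f["d"]; W0=world("side",np.c_[uu.ravel(),vv.ravel()],d0.ravel()).reshape(480,640,3)*1e3
m0=(a0.max(-1)<75)&(uu>265)&(uu<295)&(vv>205)&(vv<250)
print("initial:")
for v in range(206,250,3):
    r=m0[v]
    if r.any(): u=np.where(r)[0]; print(v,u.min(),u.max(),W0[v,u].mean(0))
E
```

```text
TCP px [[278.8 229.5]] seen ~ (276,221)
post est px top/base [[281.9 221.1]
 [283.2 241.2]]
218 281 282 [532.2  10.9 106.9]
221 281 288 [536.5   6.2  95.1]
224 280 288 [528.6   5.1  94.2]
227 280 288 [524.4   4.1  89.8]
230 280 288 [524.4   4.5  80.6]
233 280 288 [524.7   5.   71.1]
236 280 288 [524.2   5.2  62.3]
239 281 289 [525.4   3.8  52. ]
242 281 288 [524.5   5.   43.1]
ray base@34 [[529.8   5.7  34. ]]
initial:
227 277 285 [523.8  10.5  88.8]
230 277 285 [524.1  11.   79.3]
233 277 285 [524.3  11.5  69.9]
236 277 285 [523.6  11.7  61.3]
239 278 285 [523.6  11.   52. ]
242 278 285 [524.4  11.7  41.4]
```

```bash
python3 - <<'E'
from pour import *
np.set_printoptions(precision=0,suppress=True)
a,d=bot.get_image("side"); vv,uu=np.mgrid[0:480,0:640]
W=world("side",np.c_[uu.ravel(),vv.ravel()],d.ravel()).reshape(480,640,3)*1e3
for v in range(196,232,3):
    print(v,[f"{u}:{W[v,u].round().astype(int).tolist()}/{int(a[v,u].mean())}" for u in range(266,292,3)])
print(bot.sense()["eef_pos"]*1e3)
E
```

```text
196 ['266:[519, 35, 175]/56', '269:[516, 28, 179]/57', '272:[525, 25, 172]/55', '275:[524, 19, 174]/57', '278:[522, 12, 177]/57', '281:[520, 5, 181]/57', '284:[527, 1, 175]/64', '287:[656, 35, 53]/138', '290:[551, -4, 155]/65']
199 ['266:[517, 35, 168]/58', '269:[519, 30, 168]/57', '272:[522, 25, 167]/56', '275:[542, 25, 149]/66', '278:[521, 12, 170]/57', '281:[521, 6, 172]/58', '284:[549, 9, 145]/104', '287:[548, 2, 148]/73', '290:[544, -6, 153]/59']
202 ['266:[526, 39, 152]/57', '269:[518, 30, 161]/55', '272:[518, 24, 162]/55', '275:[540, 25, 142]/65', '278:[521, 12, 162]/58', '281:[521, 6, 164]/58', '284:[537, 5, 149]/61', '287:[535, -2, 152]/60', '290:[529, -10, 159]/62']
205 ['266:[527, 40, 142]/55', '269:[522, 32, 148]/56', '272:[526, 27, 146]/58', '275:[533, 23, 140]/56', '278:[524, 14, 150]/58', '281:[527, 8, 150]/59', '284:[532, 4, 145]/58', '287:[529, -3, 150]/60', '290:[530, -9, 150]/60']
208 ['266:[658, 90, 0]/172', '269:[523, 33, 139]/65', '272:[523, 27, 140]/58', '275:[530, 23, 135]/56', '278:[524, 14, 142]/58', '281:[526, 9, 141]/58', '284:[533, 4, 137]/60', '287:[529,
[... 949 characters left out ...]
 56]/148']
223 ['266:[604, 73, 6]/104', '269:[578, 56, 36]/137', '272:[580, 50, 36]/137', '275:[580, 43, 37]/134', '278:[581, 36, 38]/121', '281:[529, 12, 95]/56', '284:[530, 5, 96]/61', '287:[532, -1, 96]/58', '290:[584, 9, 42]/146']
226 ['266:[595, 71, 6]/109', '269:[572, 55, 33]/152', '272:[571, 47, 35]/150', '275:[576, 42, 32]/153', '278:[580, 36, 29]/144', '281:[522, 10, 94]/56', '284:[526, 4, 91]/59', '287:[527, -2, 91]/59', '290:[583, 9, 33]/179']
229 ['266:[561, 58, 33]/177', '269:[561, 51, 35]/180', '272:[567, 46, 30]/177', '275:[565, 38, 34]/176', '278:[567, 32, 34]/170', '281:[524, 11, 83]/55', '284:[524, 4, 84]/57', '287:[526, -2, 84]/56', '290:[573, 6, 33]/197']
[537.  20.  66.]
```

The two closed fingers show in the depth picture with their tips at about z=97 mm, resting on top of the post (top at 96 mm), while the reported TCP z is 66 mm. So the real tips are some 30 mm higher than reported. The post now stands at about (534, 6) mm. I open, re-centre and go lower in stages.

Request:
servo_tool(
  series=[
    [[0,0,-10],0,0.6],
    [[0,0,-10],0,0.7],
    [[3,-14,0],0,0.7],
    [[0,0,0],0,0.7],
    [[0,0,0],0,0.7],
  ],
)

```text
time: 29.63
eef_pos: [0.5335, 0.0066, 0.0845]
orientation: [-179.8, -0.7, -173.4]
wrist_force: [-0.4, 0.1, -0.7]
finger_gap: 0.0593
finger_force: 0.0
```

```bash
python3 - <<'E'
from pour import *
show(); to([534,6,80])
np.set_printoptions(precision=0,suppress=True)
a,d=bot.get_image("side"); vv,uu=np.mgrid[0:480,0:640]
W=world("side",np.c_[uu.ravel(),vv.ravel()],d.ravel()).reshape(480,640,3)*1e3
m=(d>0)&(abs(W[...,0]-534)<25)&(abs(W[...,1]-6)<60)&(W[...,2]>42)
for lo in range(42,150,6):
    q=W[m&(W[...,2]>=lo)&(W[...,2]<lo+6)]
    if len(q):
        y=np.sort(q[:,1]); print(lo,len(q),"x",q[:,0].min().round(),q[:,0].max().round(),"y hist",np.histogram(y,bins=range(-54,67,8))[0])
E
```

```text
t 29.63 J [ -5.9  21.1 -13.9  55.6  -0.4 -12.5] tcp mm [533.5   6.6  84.5] grasp [533.7   6.7 103.5] tilt 0.8 az -154.4 x az -173.4 y [-0.1  1.  -0. ] F [-0.4  0.1 -0.7] 0.059313558515614054 0.0
world d [  0.3  -0.7 -23.5] tool d [-0.5 -0.6 23.5] len 23.5
42 26 x 523.0 541.0 y hist [ 0  0  0  0  0  0 12  8  6  0  0  0  0  0  0]
48 16 x 522.0 542.0 y hist [0 0 0 0 0 0 8 4 4 0 0 0 0 0 0]
54 22 x 522.0 530.0 y hist [ 0  0  0  0  0  0  8 10  4  0  0  0  0  0  0]
60 17 x 523.0 532.0 y hist [0 0 0 0 0 0 7 6 4 0 0 0 0 0 0]
66 22 x 521.0 533.0 y hist [ 0  0  0  0  0  0 10  8  4  0  0  0  0  0  0]
72 17 x 522.0 536.0 y hist [0 0 0 0 0 0 6 7 4 0 0 0 0 0 0]
78 22 x 522.0 536.0 y hist [ 0  0  0  0  0  0 10  9  3  0  0  0  0  0  0]
84 21 x 521.0 536.0 y hist [0 0 0 0 0 0 8 7 6 0 0 0 0 0 0]
90 68 x 521.0 545.0 y hist [ 0  0  0  0  0  0 20 29 19  0  0  0  0  0  0]
96 9 x 526.0 540.0 y hist [0 0 0 0 0 0 3 4 2 0 0 0 0 0 0]
114 1 x 524.0 524.0 y hist [0 0 0 0 0 0 0 0 0 0 0 1 0 0 0]
120 15 x 518.0 535.0 y hist [ 0  0  0  4  0  0  0  0  0  0  0 11  0  0  0]
126 38 x 517.0 542.0 y hist [ 0  0  9 10  0  0  0  0  0  0  0 13  6  0  0]
132 34 x 517.0 542.0 y hist [ 0  0  8  9  0  0  0  0  0  0  0 12  5  0  0]
138 44 x 518.0 543.0 y hist [ 0  0 11  9  0  0  0  0  0  0  0 14 10  0  0]
144 33 x 518.0 541.0 y hist [ 0  0  7  7  0  0  0  0  0  0  0 10  9  0  0]
```

Request:
servo_tool(
  series=[
    [[0,-0.5,10],0,0.6],
    [[0,0,12],0,0.6],
    [[0,0,10],0,0.6],
    [[0,0,5],0,0.6],
    [[0,0,0],0,0.6],
  ],
)

```text
time: 30.1
eef_pos: [0.5308, 0.0065, 0.0446]
orientation: [-179.8, -1.0, -173.3]
wrist_force: [-1.1, -0.9, 0.1]
finger_gap: 0.0514
finger_force: 0.0
```

Request:
servo_tool(
  series=[
    [[0,0,5],0,0.6],
    [[0,0,5],0,0.6],
    [[0,0,0],0,0.6],
  ],
)

```text
time: 30.35
eef_pos: [0.5322, 0.006, 0.0359]
orientation: [-179.8, -0.8, -173.3]
wrist_force: [0.0, 0.5, -0.8]
finger_gap: 0.0514
finger_force: 0.0
```

Request:
servo_tool(
  series=[
    [[0,0,0],0,0.3],
    [[0,0,0],0,0],
    [[0,0,0],0,0],
    [[0,0,0],0,0],
    [[0,0,0],0,0],
  ],
)

```text
time: 30.77
eef_pos: [0.533, 0.0059, 0.0372]
orientation: [-179.7, -0.7, -173.3]
wrist_force: [0.0, -0.6, 3.0]
finger_gap: 0.0191
finger_force: 59.4
```

```bash
python3 - <<'E'
from pour import *
show()
E
```

```text
t 30.77 J [ -5.9  23.6 -17.9  49.1  -0.4 -12.6] tcp mm [533.    5.9  37.2] grasp [533.2   6.   56.2] tilt 0.8 az -153.6 x az -173.3 y [-0.1  1.  -0. ] F [ 0.  -0.6  3. ] 0.019078168482666063 59.42266523838043
```

Gripped: the gap is 19 mm with 59 N. I slide it about 85 mm and then feel for the notch.

Request:
servo_tool(
  series=[
    [[0,4,0],0,0],
    [[0,8,0],0,0],
    [[0,9,0],0,0],
    [[0,9,0],0,0],
    [[0,9,0],0,0],
    [[0,9,0],0,0],
    [[0,9,0],0,0],
    [[0,9,0],0,0],
    [[0,9,0],0,0],
    [[0,6,0],0,0],
    [[0,3,0],0,0],
    [[0,0,0],0,0],
  ],
)

```text
time: 31.77
eef_pos: [0.5229, 0.0897, 0.0372]
orientation: [-179.7, -0.7, -173.3]
wrist_force: [-3.0, -1.4, 7.3]
finger_gap: 0.0192
finger_force: 60.1
```

Request:
servo_tool(
  series=[
    [[0,1,0],0,0],
    [[0,1,0],0,0],
    [[0,0,0],0,0],
  ],
)

```text
time: 32.02
eef_pos: [0.5228, 0.0906, 0.0372]
orientation: [-179.6, -0.7, -173.3]
wrist_force: [-1.2, -4.1, 6.4]
finger_gap: 0.0192
finger_force: 60.1
```

```bash
python3 - <<'E'
from pour import *
show(); print("F tool",Rt().T@bot.sense()["wrist_force"])
a,d=bot.get_image("side"); 
# actual post position from black pixels in depth
vv,uu=np.mgrid[0:480,0:640]; W=world("side",np.c_[uu.ravel(),vv.ravel()],d.ravel()).reshape(480,640,3)*1e3
m=(a.max(-1)<75)&(d>0)&(W[...,2]>44)&(W[...,2]<60)&(abs(W[...,0]-520)<25)&(W[...,1]>40)&(W[...,1]<150)
q=W[m]; print(len(q),q.mean(0),q.min(0),q.max(0))
E
```

```text
t 32.02 J [  3.2  23.4 -18.2  49.1  -0.4  -3.4] tcp mm [522.8  90.6  37.2] grasp [523.   90.8  56.2] tilt 0.8 az -146.8 x az -173.3 y [-0.1  1.  -0. ] F [-1.2 -4.1  6.4] 0.019205241779901475 60.12677729129791
F tool [ 1.7 -3.9 -6.4]
50 [514.9  88.8  51.9] [510.8  80.7  44.5] [526.   99.3  59.9]
```

Request:
servo_tool(
  series=[
    [[0,1,0],0,0],
    [[0,1,0],0,0],
  ],
)

```text
time: 32.23
eef_pos: [0.5226, 0.092, 0.0372]
orientation: [-179.6, -0.7, -173.4]
wrist_force: [-2.0, -6.9, 7.9]
finger_gap: 0.0191
finger_force: 60.1
```

Request:
servo_tool(
  series=[
    [[0,1,0],0,0],
    [[0,1,0],0,0],
  ],
)

```text
time: 32.4
eef_pos: [0.5223, 0.094, 0.0372]
orientation: [-179.6, -0.7, -173.4]
wrist_force: [-2.8, -6.1, 7.2]
finger_gap: 0.0192
finger_force: 60.1
```

Request:
servo_tool(
  series=[
    [[0,1,0],0,0],
    [[0,1,0],0,0],
  ],
)

```text
time: 32.57
eef_pos: [0.5221, 0.0959, 0.0372]
orientation: [-179.6, -0.7, -173.4]
wrist_force: [-3.0, -6.2, 7.5]
finger_gap: 0.019
finger_force: 60.1
```

Request:
servo_tool(
  series=[
    [[0,1,0],0,0],
    [[0,1,0],0,0],
  ],
)

```text
time: 32.73
eef_pos: [0.5219, 0.0979, 0.0372]
orientation: [-179.6, -0.7, -173.4]
wrist_force: [-2.7, -6.0, 7.1]
finger_gap: 0.0191
finger_force: 60.1
```

Request:
servo_tool(
  series=[
    [[0,1,0],0,0],
    [[0,1,0],0,0],
  ],
)

```text
time: 32.9
eef_pos: [0.5216, 0.0999, 0.0372]
orientation: [-179.6, -0.7, -173.4]
wrist_force: [-1.5, -6.5, 8.3]
finger_gap: 0.0191
finger_force: 60.1
```

Request:
servo_tool(
  series=[
    [[0,1,0],0,0],
    [[0,1,0],0,0],
  ],
)

```text
time: 33.07
eef_pos: [0.5214, 0.1019, 0.0372]
orientation: [-179.6, -0.7, -173.4]
wrist_force: [-2.4, -6.5, 8.6]
finger_gap: 0.019
finger_force: 60.1
```

Request:
servo_tool(
  series=[
    [[0,1,0],0,0],
    [[0,1,0],0,0],
  ],
)

```text
time: 33.23
eef_pos: [0.5212, 0.1039, 0.0372]
orientation: [-179.6, -0.7, -173.4]
wrist_force: [-1.9, -6.3, 8.4]
finger_gap: 0.0188
finger_force: 60.1
```

Request:
servo_tool(
  series=[
    [[0,1,0],0,0],
    [[0,1,0],0,0],
  ],
)

```text
time: 33.4
eef_pos: [0.5209, 0.1059, 0.0372]
orientation: [-179.6, -0.7, -173.4]
wrist_force: [-2.5, -6.3, 8.2]
finger_gap: 0.0193
finger_force: 60.1
```

Request:
servo_tool(
  series=[
    [[0,1,0],0,0],
    [[0,1,0],0,0],
  ],
)

```text
time: 33.57
eef_pos: [0.5207, 0.1079, 0.0372]
orientation: [-179.6, -0.7, -173.4]
wrist_force: [-2.8, -6.2, 8.6]
finger_gap: 0.0189
finger_force: 60.1
```

Request:
servo_tool(
  series=[
    [[0,1,0],0,0],
    [[0,1,0],0,0],
  ],
)

```text
time: 33.73
eef_pos: [0.5204, 0.1098, 0.0371]
orientation: [-179.6, -0.7, -173.4]
wrist_force: [-2.1, -6.0, 8.6]
finger_gap: 0.0189
finger_force: 60.1
```

Request:
servo_tool(
  series=[
    [[0,1,0],0,0],
    [[0,1,0],0,0],
  ],
)

```text
time: 33.9
eef_pos: [0.5202, 0.1118, 0.0372]
orientation: [-179.6, -0.7, -173.4]
wrist_force: [-3.0, -6.6, 7.8]
finger_gap: 0.0193
finger_force: 60.1
```

Request:
servo_tool(
  series=[
    [[0,1,0],0,0],
    [[0,1,0],0,0],
  ],
)

```text
time: 34.07
eef_pos: [0.52, 0.1139, 0.0372]
orientation: [-179.6, -0.7, -173.4]
wrist_force: [-2.6, -6.3, 8.7]
finger_gap: 0.019
finger_force: 60.1
```

Request:
servo_tool(
  series=[
    [[0,1,0],0,0],
    [[0,1,0],0,0],
  ],
)

```text
time: 34.23
eef_pos: [0.5198, 0.1158, 0.0372]
orientation: [-179.6, -0.7, -173.4]
wrist_force: [-3.1, -6.0, 8.3]
finger_gap: 0.0194
finger_force: 60.1
```

Request:
servo_tool(
  series=[
    [[0,1,0],0,0],
    [[0,1,0],0,0],
  ],
)

```text
time: 34.4
eef_pos: [0.5195, 0.1178, 0.0372]
orientation: [-179.6, -0.7, -173.4]
wrist_force: [-2.0, -6.4, 8.4]
finger_gap: 0.0189
finger_force: 60.1
```

Request:
servo_tool(
  series=[
    [[0,1,0],0,0],
    [[0,1,0],0,0],
  ],
)

```text
time: 34.57
eef_pos: [0.5193, 0.1198, 0.0372]
orientation: [-179.6, -0.7, -173.4]
wrist_force: [-2.6, -6.0, 8.5]
finger_gap: 0.0187
finger_force: 60.2
```

Request:
servo_tool(
  series=[
    [[0,1,0],0,0],
    [[0,1,0],0,0],
  ],
)

```text
time: 34.73
eef_pos: [0.519, 0.1218, 0.0372]
orientation: [-179.6, -0.7, -173.4]
wrist_force: [-2.1, -6.2, 9.5]
finger_gap: 0.0191
finger_force: 60.2
```

Request:
servo_tool(
  series=[
    [[0,1,0],0,0],
    [[0,1,0],0,0],
  ],
)

```text
time: 34.9
eef_pos: [0.5188, 0.1238, 0.0372]
orientation: [-179.6, -0.7, -173.4]
wrist_force: [-3.5, -5.9, 8.9]
finger_gap: 0.0191
finger_force: 60.2
```

Request:
servo_tool(
  series=[
    [[0,1,0],0,0],
    [[0,1,0],0,0],
  ],
)

```text
time: 35.07
eef_pos: [0.5185, 0.1258, 0.0372]
orientation: [-179.6, -0.7, -173.4]
wrist_force: [-2.9, -5.8, 9.0]
finger_gap: 0.019
finger_force: 60.2
```

Request:
servo_tool(
  series=[
    [[0,1,0],0,0],
    [[0,1,0],0,0],
  ],
)

```text
time: 35.23
eef_pos: [0.5183, 0.128, 0.0372]
orientation: [-179.6, -0.7, -173.4]
wrist_force: [-3.1, -5.1, 8.1]
finger_gap: 0.0193
finger_force: 60.4
```

Request:
servo_tool(
  series=[
    [[0,1,0],0,0],
    [[0,1,0],0,0],
  ],
)

```text
time: 35.4
eef_pos: [0.518, 0.1304, 0.0372]
orientation: [-179.7, -0.7, -173.3]
wrist_force: [-2.3, -3.0, 8.0]
finger_gap: 0.0188
finger_force: 60.4
```

Request:
servo_tool(
  series=[
    [[0,1,0],0,0],
    [[0,1,0],0,0],
  ],
)

```text
time: 35.57
eef_pos: [0.5177, 0.1331, 0.0372]
orientation: [-179.7, -0.7, -173.3]
wrist_force: [-3.7, -1.2, 8.8]
finger_gap: 0.019
finger_force: 60.4
```

Request:
servo_tool(
  series=[
    [[0,1,0],0,0],
    [[0,1,0],0,0],
  ],
)

```text
time: 35.73
eef_pos: [0.5176, 0.1339, 0.0372]
orientation: [-179.6, -0.7, -173.3]
wrist_force: [-2.9, -8.4, 8.9]
finger_gap: 0.0189
finger_force: 60.3
```

Request:
servo_tool(
  series=[
    [[0,0,0],0,0],
    [[0,0,0],0,0],
    [[0,0,0],0,0],
    [[0,0,0],0,0],
  ],
)

```text
time: 36.07
eef_pos: [0.5176, 0.1339, 0.0372]
orientation: [-179.6, -0.7, -173.3]
wrist_force: [-3.5, -5.5, 9.2]
finger_gap: 0.019
finger_force: 60.4
```

Request:
servo_tool(
  series=[
    [[0,0.5,0],0,0],
    [[0,0,0],0,0],
  ],
)

```text
time: 36.23
eef_pos: [0.5176, 0.1339, 0.0372]
orientation: [-179.6, -0.7, -173.4]
wrist_force: [-2.2, -7.2, 9.9]
finger_gap: 0.0188
finger_force: 60.4
```

The push fell to about 1 N, the carriage jumped forward, and now the force climbs with no motion, so the ball is seated. I relax the extra push, check the blanks by numbers and hand in.

Request:
servo_tool(
  series=[
    [[0,-0.5,0],0,0],
    [[0,0,0],0,0],
    [[0,0,0],0,0],
  ],
)

```text
time: 36.48
eef_pos: [0.5176, 0.134, 0.0372]
orientation: [-179.6, -0.7, -173.3]
wrist_force: [-3.6, -5.5, 9.6]
finger_gap: 0.0191
finger_force: 60.3
```

```bash
python3 - <<'E'
from pour import *
show(); a,d=bot.get_image("side"); vv,uu=np.mgrid[0:480,0:640]
W=world("side",np.c_[uu.ravel(),vv.ravel()],d.ravel()).reshape(480,640,3)*1e3
hsv=cv2.cvtColor(a,cv2.COLOR_BGR2HSV); m=(hsv[...,0]>18)&(hsv[...,0]<36)&(hsv[...,1]>150)&(W[...,0]>560)&(W[...,0]<690)&(W[...,1]>60)&(W[...,1]<230)&(W[...,2]>30)
k,l,s,c=cv2.connectedComponentsWithStats(m.astype(np.uint8))
for i in range(1,k):
    if s[i,4]>5: print(s[i,4],W[l==i].mean(0))
E
```

```text
t 36.48 J [  7.9  23.9 -17.5  49.4  -0.4   1.3] tcp mm [517.6 134.   37.2] grasp [517.8 134.1  56.2] tilt 0.8 az -146.0 x az -173.3 y [-0.1  1.  -0. ] F [-3.6 -5.5  9.6] 0.019142909444239253 60.302279591560364
27 [614.8 147.1  48.4]
```

```bash
python3 -c "
from plant import bot
print(bot.hand_in())"
```

```text
the job is handed in; nothing more can be done
None
```

I handed the job in at 36.5 s with all steps carried out; the hand-in returned no verdict. The four blanks are in the bin (all seen there before the slide, one visible after it), the scoop is flat on the bench and released, and the carriage sits in its notch with the post gripped at about 60 N.

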